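Check the robot kit: every part on its picture tile

ROBOT

A 7-joint arm with a two-finger parallel gripper is mounted at the origin on the work surface. World frame = base frame: x ahead of the robot, y to its left, z up, the work surface at z = 0. Lengths are in m, angles in rad, forces in N, time in s.
With the tool pointing down it reaches from about 0.4 to 0.85 m from the base axis. Payload 4.5 kg.
Tool frame: the origin (TCP) lies at the very end of the fingers, on their centre line; the grasp point (between the pads) lies 19 mm behind it (arm.tcp_to_grasp is the distance from the TCP to the grasp point, in m); z points along the fingers, y is the direction in which the jaws open and shut (so a half turn about z gives the same grasp; the last joint's range is limited). The gripper opens to 85 mm and grips with 20 to 120 N. Pads are 22 mm wide; open, the fingers measure 114 mm over their backs; the gripper's body (76 mm by 85 mm) begins 54 mm behind the grasp point. The pads swing forward as they close: fully open they stand 13 mm farther back than shut.
Start: joints at [1.194, 0.689, -0.195, 1.565, 0.157, 0.902, -0.215], TCP at [0.25, -0.573, 0.211] pointing down, gripper open.
Joint ranges: [-3.01, 3.01], [-0.46, 2.08], [-1.47, 1.51], [0.13, 2.56], [-1, 4.14], [0.04, 2.09], [-2.66, 2.66]. Speed limits (rad/s): [2.57, 2.57, 3.14, 3.14, 3.14, 3.14, 3.14].

INTERFACE

Orientations are given as a unit quaternion [w, x, y, z].
In Python, from rig import status, snapshot, order, spot_in, silhouettes, place_of, arm gives the robot as it stands.
- The arm moves only by the tool jog_arm, never from a script. Its argument "commands" is one flat list of numbers, 7 for each row, row after row: the turn, a rotation vector about the tool's x, y, z in rad, then the shift along the tool's x, y, z in mm, then the gripper command: -1 is fully open, 1 is shut, values between are in proportion. A call has 1 to 5 rows; each row shifts and turns the pose as measured when the row begins, along the tool's axes as they then stand; what a row does not reach is not made up. A row lasts 1/12 s, in which the tool goes at most 41.7 mm and 7.16 degrees, less where a joint would pass 70% of its speed; a pose out of reach is approached as far as the arm can. A call is refused whole if a number of a shift passes 41.7 or a number of a turn 0.125, either way. A call with a gripper value outside its range is refused whole. The fingers move at their own pace and stop on an object; "grip_force" is the grip in N (left out, the last holds). Time passes only in rows, so rows that do not move let the fingers close. It gives the time, the measured TCP pose, the force and the opening at its end, in the units of the state.
- status.observe(): the state, without advancing time (a new reading comes with each control period).
- snapshot(name): name is "scene" or "top" or "wrist"; returns a dict with "image" (480x640x3 uint8, red, green, blue), "fx", "fy", "cx", "cy" (pixels), "D" ([k1, k2, p1, p2, k3] as OpenCV has them; the pictures are not rectified), "rvec" (rotation vector, rad) and "tvec" (3), from world to camera coordinates, as OpenCV has them. Camera axes: x right, y down, z forward; pixel columns grow to the right and rows downward; lengths in m; the calibration is good to about 2 mm. A picture is of the moment at which its call begins. There is no depth.
- order.hand_in(): hands the job in, once; it reports no verdict.
Trained networks look in a picture, given as the dict that the camera call returned (one of the last four; its "shot" number tells which), for a name from the list of things; names that differ only in an ending like _2 or _b are one class to them, and where a whole thing is asked for, a point or a joint stands for the part that bears it (a point fixed in the world has none). Each returns a list of dicts, best first, with "score" (0 to 1); they miss things now and then, are a little off and sometimes report something else, mostly with a low value. They report only what shows in the picture. A call takes as long as a camera call. They do not tell look-alikes from the thing itself.
- spot_in(query, picture): "bbox" ([left, top, width, height] in pixels, round what is visible of it).
- silhouettes(query, picture): "region" (480x640 bool, what is visible of it) and "bbox" ([left, top, width, height] in pixels, round what is visible of it).
- place_of(query, picture): "point" ([column, row] in pixels: a listed point, or the origin of a listed thing).
The state is a dict: "t": time; "joints": joint angles; "qvel": joint speeds; "joint_efforts": joint torques, N m; "tcp_pos": TCP position; "ee_rot": TCP orientation; "contact_force": force on the tool from outside, world axes, zero at the start; "torque": the same for the moment, N m; "width": opening from 0.0 (shut) to 1.0 (fully open).
Only numpy, scipy, OpenCV 4.12 (cv2) and the standard library are available. Lean on these libraries where they do the work, as an engineer would, in place of code of your own. Each camera call takes 0.05 s, during which the arm holds its last target. There are 200 camera calls.

TASK

It is the end of robotics class: check the kit by laying each of the four loose parts (wheel, motor, distance sensor, battery pack) on the grey tile that carries its picture. Set each down gently, never dropping it, flat and the same side up as it lies now, centred on its picture and lined up with it (either way round). Leave the little blue robot car and the computer mouse where they are.

Things in the scene. Friction and masses are not known exactly. Their poses are not given: they have to be found in the camera images.
- wheel_c (a point): loose robot wheel lying flat: black tyre 58 mm in diameter, 26 mm thick, yellow hub disc on top; 45 to 80 g. Origin at its centre, half-way up; z up. It is round: its yaw does not matter. Grasp across the diameter from above.
- motor_c (a point): loose yellow motor: body 42 (x) x 28 (y) x 26 (z) mm with two black bands, and a steel shaft 8 mm in diameter sticking out 17 mm from both ends along x (76 mm overall); 60 to 105 g. Origin at its centre, half-way up; z up. Looks the same after a half turn. Grasp the body across its 28 mm width (along its y) from above.
- sensor_c (a point): loose distance sensor: blue case 56 (x) x 28 (y) x 18 (z) mm with two silver eyes 20 mm in diameter rising 8 mm on top (26 mm overall), 30 mm apart along x; 37 to 65 g. Origin at its centre, half-way up its 26 mm (13 mm above its underside); z up. Same after a half turn. Grasp the case across its 28 mm width (along its y) from above, low down: the case is only 18 mm high.
- battery_c (a point): loose red battery pack: block 64 (x) x 40 (y) x 24 (z) mm with two white stripes along x on top; 105 to 185 g. Origin at its centre, half-way up; z up. Same after a half turn. Grasp across its 40 mm width (along its y) from above.
- wheel_tile_mid (a point): the wheel's place: fixed slate-grey tile, 90 x 70 x 4 mm, stuck flat on the table, with the wheel's picture: a black disc 58 mm across with a yellow centre and a white rim. Origin at the centre of the tile's top face (4 mm above the table), which is also the picture's centre; x along the tile's 90 mm side, z up. It can lie in any of the eight places of the work area, turned up to 0.8 rad.
- motor_tile_mid (a point): the motor's place: fixed slate-grey tile, 90 x 70 x 4 mm, stuck flat on the table, with the motor's picture: a yellow 42 x 28 mm rectangle with a narrow black bar out of both ends (76 mm), white border. Origin at the centre of the tile's top face (4 mm above the table), which is also the picture's centre; x along the tile's 90 mm side and along the picture's shaft, z up. It can lie in any of the eight places of the work area, turned up to 0.8 rad.
- sensor_tile_mid (a point): the sensor's place: fixed slate-grey tile, 90 x 70 x 4 mm, stuck flat on the table, with the sensor's picture: a blue 56 x 28 mm rectangle with two silver discs, white border. Origin at the centre of the tile's top face (4 mm above the table), which is also the picture's centre; x along the tile's 90 mm side and the picture's 56 mm side, z up. It can lie in any of the eight places of the work area, turned up to 0.8 rad.
- battery_tile_mid (a point): the battery pack's place: fixed slate-grey tile, 90 x 70 x 4 mm, stuck flat on the table, with the pack's picture: a plain red 64 x 40 mm rectangle, white border. Origin at the centre of the tile's top face (4 mm above the table), which is also the picture's centre; x along the tile's 90 mm side and the picture's 64 mm side, z up. It can lie in any of the eight places of the work area, turned up to 0.8 rad.
- car_c (a point): bystander: small loose blue robot car with two black wheels, about 160 mm long (x), 140 mm wide, 83 mm high, beyond the far edge of the work area; this point is on its mid-line, 40 mm above the table. Leave it alone.
- mouse_c (a point): bystander: loose black computer mouse, 100 (x) x 56 x 34 mm, beyond the far edge of the work area; this point is its centre, 17 mm above the table. Leave it alone.
Mind the look-alikes: they are no part of the job. What is shaped like the part that bears wheel_c but purple is not meant.

How it is judged:
By the outcome, as a careful person would: the job done as asked, in the order asked, and still so for the second after the job is handed in, with the robot touching nothing.
It also fails if it takes over 112 s, if anything falls off the work surface, if the arm or the gripper's body presses on something with over 40 N, if the wrist force passes 120 N, or if a joint passes its speed limit or range.

## Working session

There is one attempt and no reset: what is moved stays moved. The work goes in short steps, Python scripts to look and compute and a tool call to move; the robot and the scene stay as the last step left them, time stands still between calls to the robot, and variables do not carry over. Pictures are saved under pics/ and viewed, about 12 in all and at most 16, crops included, and the job is handed in when it is done.

Besides the shell and the picture viewer there is one more tool, called after "Emit:" as name(argument=value, ...) on one line, values as JSON. jog_arm: Moves the arm, as the interface text tells. Its arguments: {"type":"object","properties":{"commands":{"type":"array","items":{"type":"number"}},"grip_force":{"type":"number"}},"required":["commands"]}

```bash
mkdir -p pics; ls; cat > h.py <<'E'
import numpy as np, cv2
from rig import status, snapshot, order, spot_in, silhouettes, place_of, arm
def ray(p,uv):
    K=np.array([[p['fx'],0,p['cx']],[0,p['fy'],p['cy']],[0,0,1]]);D=np.array(p['D'])
    R=cv2.Rodrigues(np.array(p['rvec'],float))[0];t=np.array(p['tvec'],float).reshape(3)
    n=cv2.undistortPoints(np.array(uv,float).reshape(-1,1,2),K,D).reshape(-1,2)
    d=np.c_[n,np.ones(len(n))]@R; return -R.T@t,d
def at_z(p,uv,z):
    c,d=ray(p,uv); return c+d*((z-c[2])/d[:,2])[:,None]
def proj(p,X):
    K=np.array([[p['fx'],0,p['cx']],[0,p['fy'],p['cy']],[0,0,1]])
    return cv2.projectPoints(np.array(X,float).reshape(-1,1,3),np.array(p['rvec'],float),np.array(p['tvec'],float),K,np.array(p['D']))[0].reshape(-1,2)
def save(p,n): cv2.imwrite('pics/'+n+'.png',p['image'][:,:,::-1])
E
python3 - <<'E'
from h import *
s=status.observe();print(s['tcp_pos'],s['ee_rot'],s['t'],[a for a in dir(arm) if a[0]!='_'])
for cam in ('top','scene'):
    p=snapshot(cam);save(p,cam+'0')
    c,_=ray(p,[[320,240]]);print(cam,c)
    for n,z in dict(wheel_c=.013,motor_c=.013,sensor_c=.013,battery_c=.012,wheel_tile_mid=.004,motor_tile_mid=.004,sensor_tile_mid=.004,battery_tile_mid=.004,car_c=.04,mouse_c=.017).items():
        for r in place_of(n,p)[:3]:
            print(n,np.round(r['point']),round(r['score'],2),np.round(at_z(p,[r['point']],z)[0],3))
E
```

```text
pics
[ 0.24925816 -0.57235603  0.20995754] [-9.31959579e-04  9.78968216e-01  2.04010534e-01 -2.56177330e-04] 0.0 ['IKError', 'tcp_to_grasp']
top [0.40556415 0.00662863 1.05400216]
wheel_c [216. 258.] 0.91 [0.507 0.226 0.013]
wheel_c [192. 370.] 0.77 [0.289 0.26  0.013]
wheel_c [186. 314.] 0.63 [0.396 0.277 0.013]
motor_c [400. 188.] 0.92 [ 0.657 -0.135  0.013]
sensor_c [468. 330.] 0.73 [ 0.38  -0.271  0.013]
sensor_c [384. 300.] 0.64 [ 0.432 -0.106  0.013]
sensor_c [189. 316.] 0.62 [0.392 0.272 0.013]
battery_c [148. 224.] 0.83 [0.571 0.363 0.012]
wheel_tile_mid [468. 330.] 0.97 [ 0.38  -0.274  0.004]
motor_tile_mid [298. 287.] 0.57 [0.453 0.063 0.004]
sensor_tile_mid [501. 235.] 0.7 [ 0.569 -0.341  0.004]
battery_tile_mid [284. 202.] 0.57 [0.625 0.097 0.004]
car_c [495. 154.] 0.56 [ 0.724 -0.318  0.04 ]
mouse_c [205. 142.] 0.56 [0.74  0.259 0.017]
scene [1.00651603 0.23239951 0.80766353]
wheel_c [453. 255.] 0.89 [0.404 0.276 0.013]
wheel_c [412. 286.] 0.89 [0.509 0.22  0.013]
wheel_c [464. 212.] 0.81 [0.281 0.269 0.013]
motor_c [219. 279.] 0.73 [ 0.654 -0.134  0.013]
sensor_c [280. 206.] 0.78 [ 0.437 -0.108  0.013]
battery_c [476. 337.] 0.64 [0.564 0.362 0.012]
wheel_tile_mid [231. 172.] 0.62 [ 0.385 -0.266  0.004]
motor_tile_mid [352. 242.] 0.81 [0.455 0.071 0.004]
sensor_tile_mid [163. 218.] 0.84 [ 0.567 -0.333  0.004]
battery_tile_mid [335. 311.] 0.77 [0.62  0.101 0.004]
car_c [118. 267.] 0.65 [ 0.726 -0.316  0.04 ]
mouse_c [219. 282.] 0.68 [ 0.662 -0.13   0.017]
mouse_c [392. 404.] 0.66 [0.746 0.26  0.017]
mouse_c [280. 209.] 0.42 [ 0.446 -0.104  0.017]
```

View pics/top0.png

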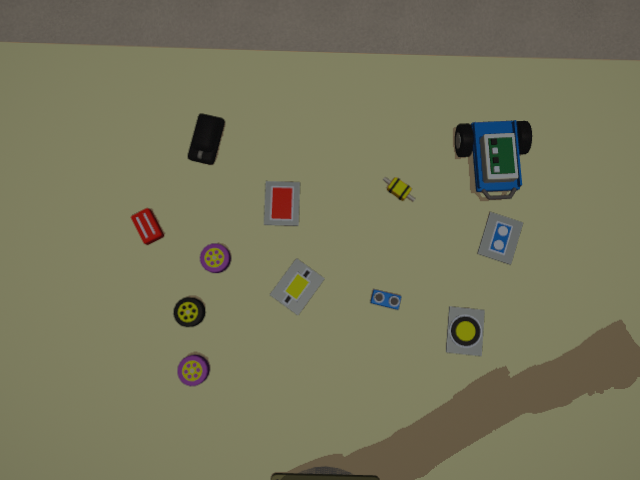

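```bash
python3 - <<'E'
import cv2
i=cv2.imread('pics/top0.png')[200:400,130:330];cv2.imwrite('pics/crop1.png',cv2.resize(i,(600,600),interpolation=cv2.INTER_CUBIC))
E
```

```text
(no output)
```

View pics/crop1.png

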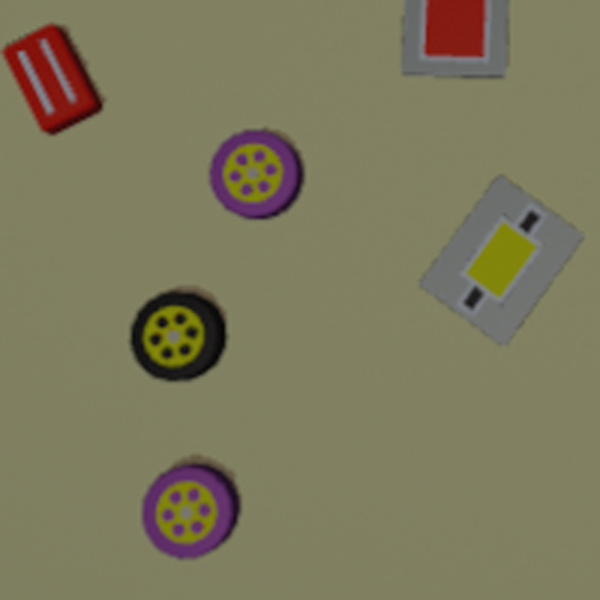

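Purple wheels at (216,258) and (193,370); the black-tyred wheel at (189,312) is the only one matching the description. Tiles: wheel (465,331), motor (298,287), sensor (501,238), battery (283,203). Next, the yaws and refined positions.

```bash
cat >> h.py <<'E'
def rect_fit(p,mask,z):
    "largest blob -> centre, yaw of long side, sizes (mm) on plane z"
    n,l,st,_=cv2.connectedComponentsWithStats(mask.astype(np.uint8))
    k=1+np.argmax(st[1:,4]); cs,_=cv2.findContours((l==k).astype(np.uint8),cv2.RETR_EXTERNAL,cv2.CHAIN_APPROX_NONE)
    W=at_z(p,cs[0].reshape(-1,2),z)[:,:2]
    (c,s,a)=cv2.minAreaRect((W*1000).astype(np.float32)); a=np.radians(a)
    if s[0]<s[1]: a+=np.pi/2
    a=(a+np.pi/2)%np.pi-np.pi/2
    return np.round(np.array(c)/1000,4),round(a,3),np.round(sorted(s),1)
def win(m,c,r):
    o=np.zeros_like(m);o[max(0,c[1]-r):c[1]+r,max(0,c[0]-r):c[0]+r]=m[max(0,c[1]-r):c[1]+r,max(0,c[0]-r):c[0]+r];return o
def masks(p):
    h,s,v=[x.astype(int) for x in cv2.split(cv2.cvtColor(p['image'],cv2.COLOR_RGB2HSV))]
    return dict(red=((h<8)|(h>172))&(s>150)&(v>50),yel=(h>22)&(h<36)&(s>150)&(v>70),blue=(h>95)&(h<125)&(s>120)&(v>50),
      dark=(v<50),bg=(h>20)&(h<36)&(s>45)&(s<150)&(v>60),hsv=(h,s,v))
E
python3 - <<'E'
from h import *
p=snapshot('top');m=masks(p)
h,s,v=m['hsv']
for c in [(270,203),(350,350),(312,290)]: print(c,h[c[1],c[0]],s[c[1],c[0]],v[c[1],c[0]])
fg=~m['bg']
for n,c in dict(wheel=(465,331),motor=(298,287),sensor=(501,238),battery=(283,203)).items():
    print('tile',n,*rect_fit(p,win(fg,c,36),.004))
print('motor body',rect_fit(p,win(m['yel']|m['dark'],(400,188),22),.02), rect_fit(p,win(fg,(400,188),24),.013))
print('sensor',rect_fit(p,win(m['blue'],(386,299),24),.018),rect_fit(p,win(fg,(386,299),24),.018))
print('battery',rect_fit(p,win(m['red'],(148,226),26),.024))
print('hub',rect_fit(p,win(m['yel'],(189,312),22),.026))
E
```

```text
(270, 203) 103 15 122
(350, 350) 30 61 129
(312, 290) 75 4 114
tile wheel [ 0.3777 -0.2668] -0.077 [70.9 91.1]
tile motor [0.4554 0.0653] -0.597 [71.1 90.8]
tile sensor [ 0.5641 -0.338 ] -0.297 [71.1 90.8]
tile battery [0.6218 0.1019] 0.0 [71.  90.8]
motor body (array([ 0.6548, -0.1319]), np.float64(0.974), array([32.1, 41.7])) (array([ 0.6561, -0.1329]), np.float64(0.939), array([33.2, 76.3]))
sensor (array([ 0.4345, -0.1086]), np.float64(1.355), array([26.4, 55. ])) (array([ 0.4344, -0.1088]), np.float64(1.355), array([29.2, 58.2]))
battery (array([0.5644, 0.3616]), np.float64(0.52), array([41.3, 66. ]))
hub (array([0.4001, 0.2716]), np.float64(-1.544), array([36.1, 36.6]))
```

```bash
cat >> h.py <<'E'
from scipy.spatial.transform import Rotation as Ro
def cur():
    s=status.observe();q=s['ee_rot'];R=Ro.from_quat([q[1],q[2],q[3],q[0]]);return s,np.array(s['tcp_pos']),R
def goal(psi): return Ro.from_euler('z',psi)*Ro.from_euler('x',np.pi)
def plan(wps,g,vmax=40,wmax=.12):
    "rows (tool axes) through waypoints (x,y,z,yaw); ideal execution assumed"
    s,P,R=cur();rows=[]
    print('t',round(s['t'],2),'P',np.round(P,4),'yaw',round(np.arctan2(*R.as_matrix()[[1,0],0]),3),'j7',round(s['joints'][6],2))
    for x,y,z,psi in wps:
        T=np.array([x,y,z]);G=goal(psi);n=max(1,int(np.ceil(max(np.linalg.norm(T-P)*1000/vmax,(R.inv()*G).magnitude()/wmax))))
        for i in range(n,0,-1):
            w=np.round((R.inv()*G).as_rotvec()/i,2);d=np.round(R.inv().apply(T-P)*1000/i)
            rows.append([*w,*d,g]);P=P+R.apply(d/1000);R=R*Ro.from_rotvec(w)
    for i in range(0,len(rows),5): print([float(f'{v:g}')+0. if v%1 else int(v) for r in rows[i:i+5] for v in r])
E
python3 -c "
from h import *
plan([(.5,-.3,.2,1.1),(.5,.1,.2,1.7),(.40,.2715,.15,2.17)],-1)"
```

```text
t 1.15 P [ 0.2496 -0.573   0.2108] yaw 0.411 j7 -0.22
[0, 0, -0.07, 34, -15, 1, -1, 0, 0, -0.07, 35, -13, 1, -1, 0, 0, -0.07, 36, -10, 1, -1, 0, 0, -0.07, 36, -8, 1, -1, 0, 0, -0.07, 37, -5, 1, -1]
[0, 0, -0.07, 37, -2, 1, -1, 0, 0, -0.07, 37, 0, 1, -1, 0, 0, -0.07, 37, 3, 1, -1, 0, 0, -0.06, 36, 5, 1, -1, 0, 0, -0.07, 36, 7, 2, -1]
[0, 0, -0.05, 32, -16, 0, -1, 0, 0, -0.05, 33, -15, 0, -1, 0, 0, -0.06, 34, -13, 0, -1, 0, 0, -0.05, 35, -11, 0, -1, 0, 0, -0.06, 35, -9, 0, -1]
[0, 0, -0.05, 36, -7, 0, -1, 0, 0, -0.06, 36, -6, 0, -1, 0, 0, -0.05, 36, -3, 0, -1, 0, 0, -0.06, 36, -2, 0, -1, 0, 0, -0.05, 37, 1, 0, -1]
[0, 0, -0.06, 36, 2, 0, -1, 0, 0, -0.08, 31, -13, 8, -1, 0, 0, -0.08, 31, -10, 8, -1, 0, 0, -0.08, 32, -8, 8, -1, 0, 0, -0.08, 33, -5, 9, -1]
[0, 0, -0.07, 33, -2, 8, -1, 0, 0, -0.08, 33, -1, 9, -1]
```

Emit:
jog_arm(commands=[0, 0, -0.07, 34, -15, 1, -1, 0, 0, -0.07, 35, -13, 1, -1, 0, 0, -0.07, 36, -10, 1, -1, 0, 0, -0.07, 36, -8, 1, -1, 0, 0, -0.07, 37, -5, 1, -1])

```text
t: 1.57
tcp_pos: [0.369, -0.4427, 0.2044]
ee_rot: [0.004, 0.93, 0.367, -0.005]
contact_force: [0.7, -0.1, 0.4]
width: 1.001
```

Emit:
jog_arm(commands=[0, 0, -0.07, 37, -2, 1, -1, 0, 0, -0.07, 37, 0, 1, -1, 0, 0, -0.07, 37, 3, 1, -1, 0, 0, -0.06, 36, 5, 1, -1, 0, 0, -0.07, 36, 7, 2, -1])

```text
t: 1.98
tcp_pos: [0.4994, -0.3011, 0.1971]
ee_rot: [0.004, 0.85, 0.526, -0.005]
contact_force: [0.8, -0.7, -0.2]
width: 0.997
```

Emit:
jog_arm(commands=[0, 0, -0.05, 32, -16, 0, -1, 0, 0, -0.05, 33, -15, 0, -1, 0, 0, -0.06, 34, -13, 0, -1, 0, 0, -0.05, 35, -11, 0, -1, 0, 0, -0.06, 35, -9, 0, -1])

```text
t: 2.4
tcp_pos: [0.5055, -0.112, 0.195]
ee_rot: [0.007, 0.767, 0.641, -0.001]
contact_force: [0.5, 0.3, -0.1]
width: 0.998
```

Emit:
jog_arm(commands=[0, 0, -0.05, 36, -7, 0, -1, 0, 0, -0.06, 36, -6, 0, -1, 0, 0, -0.05, 36, -3, 0, -1, 0, 0, -0.06, 36, -2, 0, -1, 0, 0, -0.05, 37, 1, 0, -1])

```text
t: 2.82
tcp_pos: [0.5, 0.0785, 0.1937]
ee_rot: [0.008, 0.669, 0.743, -0.001]
contact_force: [1.4, 0.3, 0.6]
width: 1.006
```

```bash
python3 -c "
from h import *
plan([(.40,.2715,.15,2.17)],-1)"
```

```text
t 2.82 P [0.5    0.0785 0.1937] yaw 1.675 j7 -0.57
[0, 0, -0.08, 34, -13, 7, -1, 0, 0, -0.08, 35, -11, 7, -1, 0, 0, -0.08, 35, -8, 7, -1, 0, 0.01, -0.08, 36, -5, 6, -1, 0, 0, -0.09, 36, -2, 7, -1]
[0, 0.01, -0.08, 36, 2, 7, -1]
```

Emit:
jog_arm(commands=[0, 0, -0.08, 34, -13, 7, -1, 0, 0, -0.08, 35, -11, 7, -1, 0, 0, -0.08, 35, -8, 7, -1, 0, 0.01, -0.08, 36, -5, 6, -1, 0, 0, -0.09, 36, -2, 7, -1])

```text
t: 3.23
tcp_pos: [0.4179, 0.2498, 0.1586]
ee_rot: [0.007, 0.497, 0.868, 0.006]
contact_force: [0.5, 0.7, 0.3]
width: 0.995
```

Emit:
jog_arm(commands=[0, 0.01, -0.08, 36, 2, 7, -1, 0, 0, 0, 0, 0, 0, -1])

```text
t: 3.4
tcp_pos: [0.3962, 0.2921, 0.1513]
ee_rot: [0.0, 0.453, 0.891, 0.011]
contact_force: [0.3, 0.9, 0.9]
width: 0.998
```

```bash
python3 - <<'E'
from h import *
plan([(.40,.2715,.15,2.17)],-1)
p=snapshot('wrist');save(p,'w1');m=masks(p)
for r in place_of('wheel_c',p)[:3]: print(r['point'],r['score'],at_z(p,[r['point']],.013))
c=tuple(proj(p,[[.4,.2715,.026]])[0].astype(int));print(c)
print(rect_fit(p,win(m['yel'],c,80),.026))
E
```

```text
t 3.4 P [0.3962 0.2921 0.1513] yaw 2.201 j7 -0.68
[0.02, -0.01, 0.03, -19, -9, 1, -1]
[368.0, 338.1] 0.69 [[0.50399353 0.22626735 0.013     ]]
[181.5, 178.1] 0.67 [[0.29019334 0.25302201 0.013     ]]
[306.8, 234.5] 0.61 [[0.40058719 0.2739202  0.013     ]]
(np.int64(304), np.int64(240))
(array([0.3918, 0.2833]), np.float64(0.841), array([ 5.7, 24.4]))
```

View pics/w1.png

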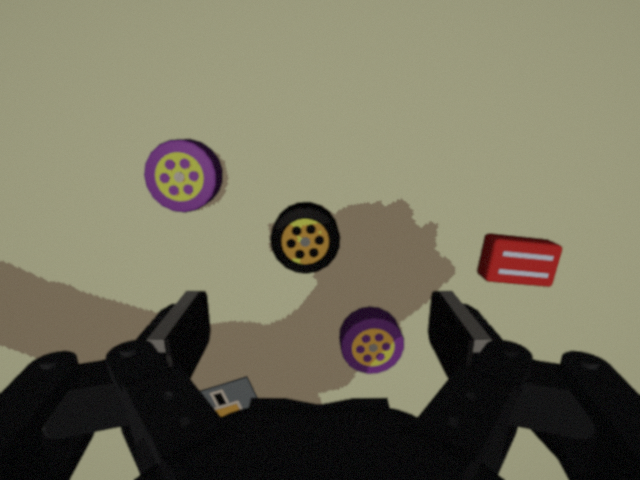

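```bash
python3 -c "
from h import *
plan([(.40,.2715,.13,2.17),(.40,.2715,.06,2.17)],-1,30)"
```

```text
t 3.5 P [0.3995 0.2856 0.1513] yaw 2.191 j7 -0.68
[0.02, 0, 0.02, -12, -8, 21, -1, 0, 0, 0, 0, 0, 23, -1, 0, 0, 0, 0, 0, 24, -1, 0, 0, 0, 0, 0, 23, -1]
```

Emit:
jog_arm(commands=[0.02, 0, 0.02, -12, -8, 21, -1, 0, 0, 0, 0, 0, 23, -1, 0, 0, 0, 0, 0, 24, -1, 0, 0, 0, 0, 0, 15, -1, 0, 0, 0, 0, 0, 0, -1])

```text
t: 3.92
tcp_pos: [0.408, 0.2644, 0.0675]
ee_rot: [0.002, 0.474, 0.88, 0.001]
contact_force: [0.3, -0.8, 0.6]
width: 0.998
```

```bash
python3 -c "
from h import *
plan([(.40,.2715,.005,2.17)],-1,20)"
```

```text
t 3.92 P [0.408  0.2644 0.0675] yaw 2.153 j7 -0.81
[0, 0, 0, 3, -1, 16, -1, 0, 0, -0.01, 3, -1, 15, -1, 0, 0, 0, 2, 0, 16, -1, 0, 0, -0.01, 3, -1, 15, -1]
```

Emit:
jog_arm(commands=[0, 0, 0, 5, -2, 16, -1, 0, 0, -0.01, 4, -1, 15, -1, 0, 0, 0, 2, 0, 12, -1, 0, 0, 0, 0, 0, 6, -1, 0, 0, 0, 0, 0, 0, -1])

```text
t: 4.33
tcp_pos: [0.4071, 0.2656, 0.0199]
ee_rot: [0.007, 0.477, 0.879, 0.001]
contact_force: [0.5, -0.0, -0.5]
width: 1.001
```

```bash
python3 -c "
from h import *
plan([(.40,.2715,.005,2.17)],-1,20)"
```

```text
t 4.33 P [0.4071 0.2656 0.0199] yaw 2.148 j7 -0.9
[0.01, 0.01, -0.02, 9, -3, 15, -1]
```

Emit:
jog_arm(commands=[0.01, 0.01, -0.02, 9, -3, 8, -1, 0, 0, 0, 4, -1, 5, -1, 0, 0, 0, 0, 0, 4, -1])

```text
t: 4.58
tcp_pos: [0.3989, 0.2743, 0.0041]
ee_rot: [0.001, 0.469, 0.883, 0.001]
contact_force: [0.3, -0.6, 0.9]
width: 1.0
```

```bash
python3 -c "
from h import *
plan([(.40,.2715,.005,2.17)],-1,20)"
```

```text
t 4.58 P [0.3989 0.2743 0.0041] yaw 2.165 j7 -0.92
[0, 0, -0.01, -3, -1, -1, -1]
```

Emit:
jog_arm(commands=[0, 0, 0, -3, -1, -1, 1, 0, 0, 0, 0, 0, 0, 1, 0, 0, 0, 0, 0, 0, 1, 0, 0, 0, 0, 0, 0, 1, 0, 0, 0, 0, 0, 0, 1], grip_force=40)

```text
t: 5.0
tcp_pos: [0.4, 0.2709, 0.0054]
ee_rot: [0.001, 0.469, 0.883, 0.001]
contact_force: [-3.0, -1.6, 7.9]
width: 0.298
```

Emit:
jog_arm(commands=[0, 0, 0, 0, 0, 0, 1, 0, 0, 0, 0, 0, -5, 1, 0, 0, 0, 0, 0, -15, 1, 0, 0, 0, 0, 0, -20, 1])

```text
t: 5.33
tcp_pos: [0.3975, 0.2689, 0.0452]
ee_rot: [0.0, 0.468, 0.883, -0.003]
contact_force: [1.1, -0.1, -0.9]
width: -0.001
```

```bash
python3 -c "
from h import *
plan([(.46,.22,.13,1.9),(.46,-.15,.13,1.3),(.3777,-.2668,.10,.95)],1)"
```

```text
t 5.33 P [0.3975 0.2689 0.0452] yaw 2.167 j7 -0.86
[0, 0, 0.09, -25, 8, -28, 1, 0, 0, 0.09, -25, 10, -28, 1, 0, 0, 0.09, -23, 13, -29, 1, 0, 0, 0.06, -35, -12, 0, 1, 0, 0, 0.06, -36, -10, 0, 1]
[0, 0, 0.06, -36, -8, 0, 1, 0, 0, 0.06, -37, -5, 0, 1, 0, 0, 0.06, -37, -3, 0, 1, 0, 0, 0.06, -37, -1, 0, 1, 0, 0, 0.06, -37, 1, 1, 1]
[0, 0, 0.06, -37, 4, 0, 1, 0, 0, 0.06, -36, 5, 1, 1, 0, 0.01, 0.06, -36, 8, 0, 1, 0, 0, 0.09, -34, -12, 7, 1, 0, 0, 0.09, -35, -9, 8, 1]
[0, 0, 0.08, -35, -5, 7, 1, 0, 0, 0.09, -35, -3, 8, 1]
```

```bash
python3 - <<'E'
from h import *
p=snapshot('wrist');save(p,'w2')
print(proj(p,[[.4,.2715,.026]]),np.round(proj(p,[[.3975,.2689,.0452]])))
E
```

```text
[[325.63723053 261.07416874]] [[319. 277.]]
```

View pics/w2.png

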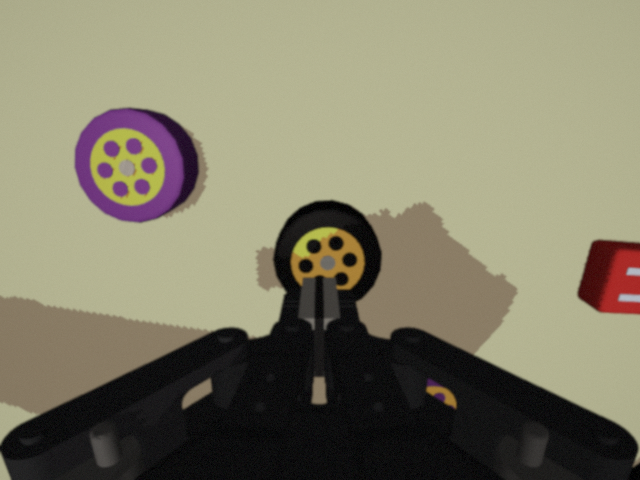

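Wheel unmoved (hub at (327,262) as predicted) but the fingers closed fully: missed. I'll reopen, lower, and look from the side before closing.

Emit:
jog_arm(commands=[0, 0, 0, 0, 0, -3, -1, 0, 0, 0, 0, 0, 0, -1, 0, 0, 0, 0, 0, 0, -1, 0, 0, 0, 0, 0, 0, -1, 0, 0, 0, 0, 0, 0, -1])

```text
t: 5.8
tcp_pos: [0.4003, 0.2701, 0.0531]
ee_rot: [0.002, 0.469, 0.883, 0.001]
contact_force: [0.4, -0.5, -0.2]
width: 0.704
```

```bash
python3 - <<'E'
from h import *
p=snapshot('top');m=masks(p);print('hub',rect_fit(p,win(m['yel'],(189,312),22),.026))
plan([(.40,.2715,.0,2.17)],-1,15)
E
```

```text
hub (array([0.3859, 0.2698]), np.float64(0.063), array([3.8, 7.7]))
t 5.85 P [0.4002 0.27   0.053 ] yaw 2.164 j7 -0.85
[0, 0, 0, 0, 0, 13, -1, 0, 0, 0, 0, 0, 13, -1, 0, 0, 0, 1, 0, 14, -1, 0, 0, -0.01, 0, 0, 13, -1]
```

Emit:
jog_arm(commands=[0, 0, 0, 0, 2, 13, -0.6, 0, 0, 0, 0, 0, 14, -0.6, 0, 0, 0, 1, 0, 14, -0.6, 0, 0, 0, 0, 0, 10, -0.6, 0, 0, 0, 0, 0, 3, -0.6])

```text
t: 6.27
tcp_pos: [0.4017, 0.2724, -0.0039]
ee_rot: [0.002, 0.469, 0.883, 0.001]
contact_force: [0.1, 0.9, -0.7]
width: 0.802
```

```bash
python3 - <<'E'
from h import *
plan([(.40,.2715,.0,2.17)],-1,15);print(cur()[0]['width'],cur()[0]['contact_force'])
p=snapshot('wrist');s=snapshot('scene')
c=proj(s,[[.4,.27,.03]])[0].astype(int);print(c)
a=s['image'][c[1]-60:c[1]+60,c[0]-80:c[0]+80];a=cv2.resize(a,(640,480),interpolation=cv2.INTER_CUBIC)
o=cv2.resize(np.hstack([p['image'],a]),(800,300));cv2.imwrite('pics/w3.png',o[:,:,::-1])
E
```

```text
t 6.27 P [ 0.4017  0.2724 -0.0039] yaw 2.165 j7 -0.93
[0, 0, 0, 0, -2, -4, -1]
0.8018028888395369 [ 0.10305563  0.85444759 -0.72165708]
[452 248]
```

View pics/w3.png

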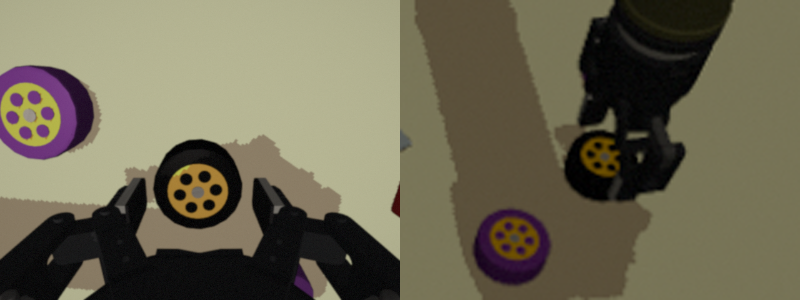

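The wheel (at ~(198,188) in the left half) now sits between the fingertips. Closing gradually.

Emit:
jog_arm(commands=[0, 0, 0, 0, -1, -3, -0.3, 0, 0, 0, 0, 0, 0, -0.1, 0, 0, 0, 0, 0, 0, 0.2], grip_force=30)

```text
t: 6.62
tcp_pos: [0.4036, 0.2739, 0.0061]
ee_rot: [0.004, 0.469, 0.883, 0.006]
contact_force: [-4.9, -3.4, 17.9]
width: 0.51
```

Emit:
jog_arm(commands=[0, 0, 0, 0, 0, 0, 0.2, 0, 0, 0, 0, 0, 0, 0.2])

```text
t: 6.78
tcp_pos: [0.4032, 0.2732, 0.0116]
ee_rot: [0.006, 0.469, 0.883, 0.007]
contact_force: [-3.0, -1.2, 17.2]
width: 0.42
```

```bash
python3 - <<'E'
from h import *
plan([(.40,.2715,.0,2.17)],-1,15);print(cur()[0]['width'],cur()[0]['contact_force'])
p=snapshot('wrist');s=snapshot('scene')
c=proj(s,[[.4,.27,.03]])[0].astype(int);print(c, proj(p,[[.4,.2715,.026],[.4032,.2732,.0116]]))
a=s['image'][c[1]-36:c[1]+36,c[0]-48:c[0]+48];a=cv2.resize(a,(640,480),interpolation=cv2.INTER_CUBIC)
o=cv2.resize(np.hstack([p['image'],a]),(800,300));o=cv2.convertScaleAbs(o,alpha=1.7);cv2.imwrite('pics/w4.png',o[:,:,::-1])
E
```

```text
t 6.78 P [0.4032 0.2732 0.0116] yaw 2.165 j7 -0.93
[0.02, 0, 0, 0, -4, 12, -1]
0.41966157375675717 [-2.98948737 -1.24373347 17.19034249]
[452 248] [[311.04058072 288.69630505]
 [318.71890252 276.67049539]]
```

View pics/w4.png

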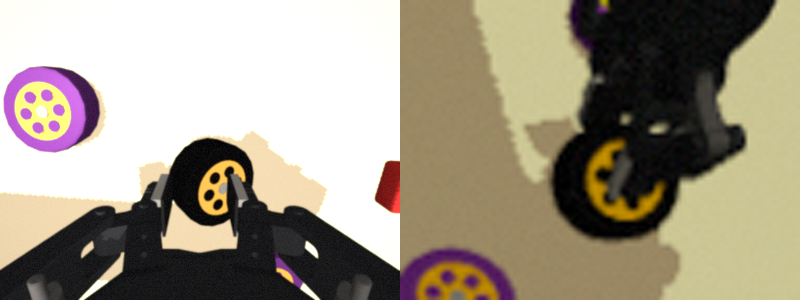

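The wheel got tilted (left edge up, right finger tip over the hub at ~(235,180)) – contact was too high. Reopen, let it lie flat, and go lower by feel.

Emit:
jog_arm(commands=[0, 0, 0, 0, 0, -2, -0.2, 0, 0, 0, 0, 0, 0, -0.4, 0, 0, 0, 0, 0, -2, -0.6, 0, 0, 0, 0, 0, -2, -0.7, 0, 0, 0, 0, 0, 0, -0.7])

```text
t: 7.3
tcp_pos: [0.4042, 0.2736, 0.0222]
ee_rot: [0.007, 0.469, 0.883, 0.01]
contact_force: [-0.2, -0.8, 1.0]
width: 0.848
```

```bash
sed -i 's/yel=(h>22)/yel=(h>12)/' h.py; python3 - <<'E'
from h import *
plan([(.40,.2715,.02,2.17)],-1,15);print(cur()[0]['width'],cur()[0]['contact_force'])
p=snapshot('wrist');m=masks(p)
c=tuple(proj(p,[[.4,.2715,.026]])[0].astype(int));print(c,rect_fit(p,win(m['yel'],c,70),.026))
o=cv2.resize(p['image'],(480,360));o=cv2.convertScaleAbs(o,alpha=1.5);cv2.imwrite('pics/w5.png',o[:,:,::-1])
E
```

```text
t 7.3 P [0.4042 0.2736 0.0222] yaw 2.164 j7 -0.92
[0.02, 0, -0.01, 1, -5, 2, -1]
0.848391023764333 [-0.20056359 -0.77225308  1.03668611]
(np.int64(308), np.int64(278)) (array([0.4037, 0.2722]), np.float64(1.008), array([37.2, 38.7]))
```

View pics/w5.png

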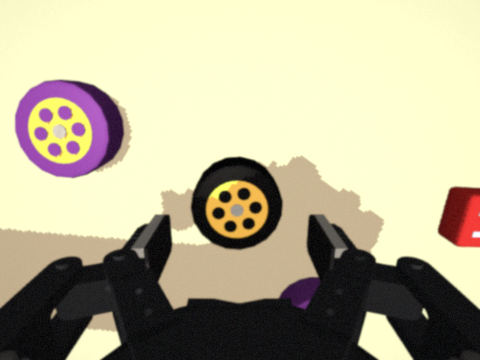

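Emit:
jog_arm(commands=[0, 0, 0, 0, 0, 8, -0.6, 0, 0, 0, 0, 0, 10, -0.6, 0, 0, 0, 0, 0, 8, -0.6, 0, 0, 0, 0, 0, 0, -0.6])

```text
t: 7.68
tcp_pos: [0.4056, 0.2743, -0.0049]
ee_rot: [0.007, 0.47, 0.883, 0.01]
contact_force: [-0.9, 0.5, -0.8]
width: 0.799
```

Emit:
jog_arm(commands=[0, 0, 0, 0, 0, 3, -0.6, 0, 0, 0, 0, 0, 0, -0.6])

```text
t: 7.85
tcp_pos: [0.4054, 0.2742, -0.0085]
ee_rot: [0.006, 0.47, 0.883, 0.01]
contact_force: [0.1, 0.0, 0.0]
width: 0.799
```

Emit:
jog_arm(commands=[0, 0, 0, 0, 0, 3, -0.6, 0, 0, 0, 0, 0, 0, -0.6])

```text
t: 8.02
tcp_pos: [0.4056, 0.2744, -0.0114]
ee_rot: [0.006, 0.47, 0.883, 0.01]
contact_force: [-0.1, 0.2, -0.6]
width: 0.799
```

Emit:
jog_arm(commands=[0, 0, 0, 0, 0, 3, -0.6, 0, 0, 0, 0, 0, 0, -0.6])

```text
t: 8.18
tcp_pos: [0.4059, 0.2746, -0.0143]
ee_rot: [0.006, 0.47, 0.883, 0.01]
contact_force: [-0.3, -0.4, -0.2]
width: 0.803
```

Emit:
jog_arm(commands=[0, 0, 0, 0, 0, 2, -0.6, 0, 0, 0, 0, 0, 0, -0.6])

```text
t: 8.35
tcp_pos: [0.4061, 0.2747, -0.0164]
ee_rot: [0.006, 0.47, 0.883, 0.011]
contact_force: [-0.9, 0.6, 0.2]
width: 0.798
```

Emit:
jog_arm(commands=[0, 0, 0, 0, 2, -1, -0.4, 0, 0, 0, 0, 0, 0, -0.3, 0, 0, 0, 0, 0, 0, -0.2], grip_force=30)

```text
t: 8.6
tcp_pos: [0.408, 0.2758, -0.0146]
ee_rot: [0.007, 0.47, 0.883, 0.011]
contact_force: [0.3, -1.0, -0.3]
width: 0.667
```

Emit:
jog_arm(commands=[0, 0, 0, 0, 0, 0, 0, 0, 0, 0, 0, 0, 0, 0.2])

```text
t: 8.77
tcp_pos: [0.4084, 0.276, -0.0144]
ee_rot: [0.007, 0.47, 0.883, 0.011]
contact_force: [-0.5, -0.7, -0.9]
width: 0.663
```

Emit:
jog_arm(commands=[0, 0, 0, 0, 0, -5, 0.6, 0, 0, 0, 0, 0, -15, 0.6, 0, 0, 0, 0, 0, -30, 0.6, 0, 0, 0, 0, 0, -30, 0.6, 0, 0, 0, 0, 0, 0, 0.6])

```text
t: 9.18
tcp_pos: [0.405, 0.2743, 0.0679]
ee_rot: [0.007, 0.469, 0.883, 0.008]
contact_force: [0.9, 0.9, -0.3]
width: 0.668
```

```bash
cat >> h.py <<'E'
def held(p,mask,zrel,zg,c=None,r=90):
    "offset of held thing's top centre in tool frame; zrel=top height above table at grasp, zg=TCP z at grasp"
    s,P,R=cur();z=zrel+P[2]-zg
    c=tuple(proj(p,[[*P[:2],z]])[0].astype(int)) if c is None else c
    (x,y),a,sz=rect_fit(p,win(mask,c,r),z);o=R.inv().apply([x-P[0],y-P[1],0])
    psi=np.arctan2(*R.as_matrix()[[1,0],0])
    print('held: world',x,y,'tool off mm',np.round(o*1000,1),'yaw rel',round((a-psi+np.pi/2)%np.pi-np.pi/2,3),sz,'w',round(s['width'],3));return o
def place_tcp(x,y,o,psi):
    return np.round(np.array([x,y])-goal(psi).apply(o)[:2],4)
E
python3 - <<'E'
from h import *
p=snapshot('wrist');m=masks(p)
o=held(p,m['yel'],.026,-.0144)
print(place_tcp(.3777,-.2668,o,.95))
x,y=place_tcp(.3777,-.2668,o,.95)
plan([(.47,.22,.10,1.95),(.46,-.15,.10,1.3),(x,y,.07,.95)],.6)
E
```

```text
held: world 0.405 0.2729 tool off mm [-1.  -0.2 -0. ] yaw rel 1.562 [39.1 39.4] w 0.66
[ 0.3785 -0.2661]
t 9.23 P [0.4047 0.2739 0.0662] yaw 2.165 j7 -0.87
[0.01, 0, 0.07, -27, 8, -11, 0.6, 0, 0, 0.07, -27, 10, -11, 0.6, 0.01, 0, 0.08, -25, 12, -11, 0.6, 0, 0, 0.06, -34, -14, 0, 0.6, 0, 0, 0.07, -35, -12, 0, 0.6]
[0, 0, 0.06, -36, -10, 0, 0.6, 0, 0, 0.07, -36, -8, 0, 0.6, 0, 0, 0.06, -37, -5, 0, 0.6, 0, 0, 0.07, -37, -3, 0, 0.6, 0, 0, 0.06, -37, -1, 0, 0.6]
[0, 0, 0.07, -37, 2, 0, 0.6, 0, 0, 0.06, -37, 4, 0, 0.6, 0, 0, 0.07, -36, 6, 1, 0.6, 0, 0, 0.09, -33, -12, 7, 0.6, 0, 0, 0.09, -35, -8, 8, 0.6]
[0, 0, 0.08, -35, -5, 7, 0.6, 0, 0, 0.09, -35, -3, 8, 0.6]
```

Emit:
jog_arm(commands=[0.01, 0, 0.07, -27, 8, -11, 0.6, 0, 0, 0.07, -27, 10, -11, 0.6, 0.01, 0, 0.08, -25, 12, -11, 0.6, 0, 0, 0.06, -34, -14, 0, 0.6, 0, 0, 0.07, -35, -12, 0, 0.6])

```text
t: 9.65
tcp_pos: [0.4706, 0.1555, 0.0997]
ee_rot: [-0.003, 0.614, 0.79, 0.004]
contact_force: [0.3, -0.1, -0.8]
width: 0.666
```

Emit:
jog_arm(commands=[0, 0, 0.06, -36, -10, 0, 0.6, 0, 0, 0.07, -36, -8, 0, 0.6, 0, 0, 0.06, -37, -5, 0, 0.6, 0, 0, 0.07, -37, -3, 0, 0.6, 0, 0, 0.06, -37, -1, 0, 0.6])

```text
t: 10.07
tcp_pos: [0.4639, -0.0385, 0.0947]
ee_rot: [-0.004, 0.737, 0.676, 0.003]
contact_force: [0.8, -0.8, -0.4]
width: 0.664
```

Emit:
jog_arm(commands=[0, 0, 0.07, -37, 2, 0, 0.6, 0, 0, 0.06, -37, 4, 0, 0.6, 0, 0, 0.07, -36, 6, 1, 0.6, 0, 0, 0.08, -25, -10, 4, 0.6, 0, 0, 0.05, -10, -4, 0, 0.6])

```text
t: 10.48
tcp_pos: [0.4296, -0.1935, 0.0845]
ee_rot: [-0.003, 0.845, 0.534, -0.002]
contact_force: [-0.4, 0.1, -1.5]
width: 0.665
```

```bash
python3 - <<'E'
from h import *
plan([(.3787,-.2661,.04,.95)],.6,25)
E
```

```text
t 10.48 P [ 0.4296 -0.1935  0.0845] yaw 1.127 j7 -0.67
[0, 0, 0.04, -22, -4, 11, 0.6, 0, 0, 0.05, -22, -3, 11, 0.6, 0, 0, 0.04, -22, -1, 11, 0.6, -0.01, 0, 0.05, -22, -1, 12, 0.6]
```

Emit:
jog_arm(commands=[0, 0, 0.04, -22, -4, 11, 0.6, 0, 0, 0.05, -22, -3, 11, 0.6, 0, 0, 0.04, -22, -1, 11, 0.6, -0.01, 0, 0.05, -16, -1, 8, 0.6, 0, 0, 0, 0, 0, 0, 0.6])

```text
t: 10.9
tcp_pos: [0.3775, -0.2634, 0.0402]
ee_rot: [0.001, 0.893, 0.45, -0.001]
contact_force: [-0.6, 0.3, 0.2]
width: 0.668
```

```bash
python3 - <<'E'
from h import *
p=snapshot('wrist');m=masks(p);o=held(p,m['yel'],.026,-.0144)
x,y=place_tcp(.3777,-.2668,o,.95);print(x,y)
plan([(x,y,.0,.95)],.6,15)
cv2.imwrite('pics/w6.png',cv2.resize(p['image'],(480,360))[:,:,::-1])
E
```

```text
held: world 0.3784 -0.2633 tool off mm [-1.5 -0.   0. ] yaw rel 1.566 [38.4 38.8] w 0.67
0.3786 -0.2656
t 10.95 P [ 0.3793 -0.2621  0.0407] yaw 0.937 j7 -0.72
[0, 0, 0, -1, 0, 14, 0.6, 0, 0, -0.01, -1, 1, 13, 0.6, 0, 0, 0, -1, 0, 14, 0.6]
```

View pics/w6.png

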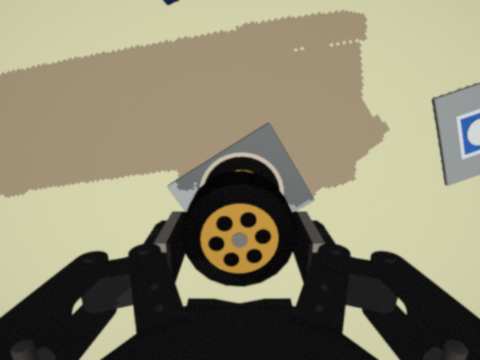

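Emit:
jog_arm(commands=[0, 0, -0.01, -2, 1, 14, 0.6, 0, 0, 0, -2, 1, 13, 0.6, 0, 0, 0, -1, 0, 10, 0.6, 0, 0, 0, 0, 0, 3, 0.6, 0, 0, 0, 0, 0, 0, 0.6])

```text
t: 11.37
tcp_pos: [0.3859, -0.2601, 0.0003]
ee_rot: [0.001, 0.886, 0.463, 0.005]
contact_force: [-0.2, 0.1, 0.2]
width: 0.664
```

```bash
python3 - <<'E'
from h import *
plan([(.3786,-.2656,-.010,.95)],.6,15)
E
```

```text
t 11.37 P [ 3.859e-01 -2.601e-01  3.000e-04] yaw 0.963 j7 -0.74
[0.01, -0.01, 0.01, -9, -3, 10, 0.6]
```

Emit:
jog_arm(commands=[0, 0, 0.01, -9, -3, 2, 0.6, 0, 0, 0, 0, 0, 2, 0.6, 0, 0, 0, 0, 0, 0, 0.6])

```text
t: 11.62
tcp_pos: [0.3804, -0.2639, -0.003]
ee_rot: [0.001, 0.887, 0.461, 0.006]
contact_force: [0.6, -0.1, -0.3]
width: 0.663
```

```bash
python3 - <<'E'
from h import *
plan([(.3786,-.2656,-.010,.95)],.6,15)
E
```

```text
t 11.62 P [ 0.3804 -0.2639 -0.003 ] yaw 0.958 j7 -0.77
[0.01, -0.01, 0.01, -3, -1, 7, 0.6]
```

Emit:
jog_arm(commands=[0.01, -0.01, 0.01, -4, -1, 3, 0.6, 0, 0, 0, 0, 0, 2, 0.6, 0, 0, 0, 0, 0, 0, 0.6])

```text
t: 11.87
tcp_pos: [0.3773, -0.2673, -0.0075]
ee_rot: [-0.001, 0.89, 0.456, -0.001]
contact_force: [0.2, 0.1, -0.5]
width: 0.664
```

Emit:
jog_arm(commands=[0, 0, 0, 0, 0, 1, 0.6, 0, 0, 0, 0, 0, 0, 0.6])

```text
t: 12.03
tcp_pos: [0.3775, -0.2675, -0.0084]
ee_rot: [-0.0, 0.89, 0.455, -0.0]
contact_force: [-0.5, -0.4, -0.7]
width: 0.668
```

```bash
python3 - <<'E'
from h import *
plan([(.3786,-.2656,-.010,.95)],.6,15)
E
```

```text
t 12.03 P [ 0.3775 -0.2675 -0.0084] yaw 0.946 j7 -0.78
[0, 0, 0, 2, 0, 2, 0.6]
```

Emit:
jog_arm(commands=[0, 0, 0, 2, 0, 1, 0.6, 0, 0, 0, 0, 0, 2, 0.6, 0, 0, 0, 0, 0, 0, 0.6])

```text
t: 12.28
tcp_pos: [0.3791, -0.2658, -0.0107]
ee_rot: [0.0, 0.89, 0.455, 0.0]
contact_force: [0.1, 0.2, 0.4]
width: 0.667
```

```bash
python3 - <<'E'
from h import *
plan([(.3786,-.2656,-.010,.95)],.6,15)
E
```

```text
t 12.28 P [ 0.3791 -0.2658 -0.0107] yaw 0.946 j7 -0.82
[0, 0, 0, 0, -1, -1, 0.6]
```

Emit:
jog_arm(commands=[0, 0, 0, 0, 0, 1, 0.6, 0, 0, 0, 0, 0, 0, 0.6])

```text
t: 12.45
tcp_pos: [0.3792, -0.2657, -0.0107]
ee_rot: [0.001, 0.89, 0.456, 0.0]
contact_force: [0.1, -0.1, -0.3]
width: 0.665
```

Emit:
jog_arm(commands=[0, 0, 0, 0, 0, 1, 0.6, 0, 0, 0, 0, 0, 0, 0.6])

```text
t: 12.62
tcp_pos: [0.3794, -0.2656, -0.0107]
ee_rot: [0.001, 0.89, 0.456, 0.0]
contact_force: [-0.3, 0.1, -0.3]
width: 0.664
```

Emit:
jog_arm(commands=[0, 0, 0, 0, 0, 1, -0.35, 0, 0, 0, 0, 0, 0, -0.45, 0, 0, 0, 0, 0, 0, -0.6, 0, 0, 0, 0, 0, 0, -0.65, 0, 0, 0, 0, 0, -5, -0.7])

```text
t: 13.03
tcp_pos: [0.3794, -0.2648, -0.0072]
ee_rot: [0.001, 0.89, 0.456, 0.0]
contact_force: [-1.0, 0.1, 0.0]
width: 0.85
```

Emit:
jog_arm(commands=[0, 0, 0, 0, 0, -15, -0.7, 0, 0, 0, 0, 0, -25, -0.7, 0, 0, 0, 0, 0, -30, -0.7, 0, 0, 0, 0, 0, -30, -0.7, 0, 0, 0, 0, 0, -20, -0.7])

```text
t: 13.45
tcp_pos: [0.3766, -0.2625, 0.1152]
ee_rot: [-0.003, 0.889, 0.458, -0.004]
contact_force: [0.1, -0.2, -0.0]
width: 0.85
```

```bash
python3 - <<'E'
from h import *
p=snapshot('wrist');m=masks(p)
c=tuple(proj(p,[[.3777,-.2668,.03]])[0].astype(int));print('hub',rect_fit(p,win(m['yel'],c,80),.030))
m['hsv'];print('tile+wheel',rect_fit(p,win(~m['bg'],c,110),.004))
plan([(.50,-.22,.13,.95),(.653,-.132,.09,.955)],-.3)
cv2.imwrite('pics/w7.png',cv2.resize(p['image'],(480,360))[:,:,::-1])
E
```

```text
hub (array([ 0.3803, -0.2653]), np.float64(-0.618), array([38.2, 38.3]))
tile+wheel (array([ 0.3805, -0.2556]), np.float64(-0.544), array([124.5, 172.3]))
t 13.5 P [ 0.3781 -0.2635  0.1177] yaw 0.951 j7 -0.77
[0, 0, 0, 27, 18, -3, -0.3, 0, 0, 0, 26, 19, -3, -0.3, 0, 0, 0, 27, 18, -3, -0.3, 0, 0, 0, 26, 19, -4, -0.3, 0, 0, 0, 32, 15, 8, -0.3]
[0, 0, 0, 32, 15, 8, -0.3, 0, 0, 0, 32, 15, 8, -0.3, 0, 0, 0, 32, 14, 8, -0.3, 0, 0, 0, 33, 15, 7, -0.3]
```

View pics/w7.png

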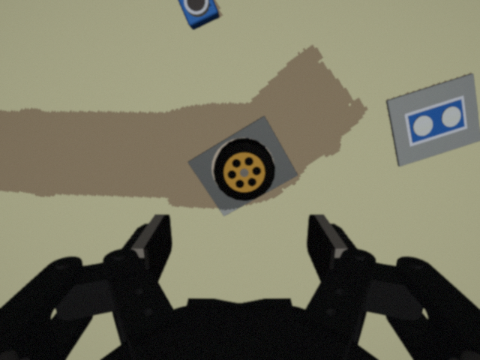

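Emit:
jog_arm(commands=[0, 0, 0, 27, 18, -3, -0.2, 0, 0, 0, 26, 19, -3, -0.2, 0, 0, 0, 27, 18, -3, -0.2, 0, 0, 0, 26, 19, -4, -0.2, 0, 0, 0, 32, 15, 4, -0.2])

```text
t: 13.92
tcp_pos: [0.5252, -0.2103, 0.1294]
ee_rot: [0.0, 0.893, 0.45, -0.008]
contact_force: [-0.1, -0.5, -0.3]
width: 0.597
```

Emit:
jog_arm(commands=[0, 0, 0, 32, 15, 2, -0.2, 0, 0, 0, 32, 15, 2, -0.2, 0, 0, 0, 27, 14, 2, -0.2, 0, 0, 0, 15, 7, 0, -0.2, 0, 0, 0, 0, 0, 0, -0.2])

```text
t: 14.33
tcp_pos: [0.6385, -0.1456, 0.1212]
ee_rot: [-0.002, 0.892, 0.453, -0.005]
contact_force: [0.3, 0.0, 0.3]
width: 0.599
```

```bash
python3 - <<'E'
from h import *
plan([(.6555,-.1324,.05,.955)],-.2,25)
p=snapshot('top');m=masks(p)
print('hub top',rect_fit(p,win(m['yel'],(465,331),20),.030),'tile',rect_fit(p,win(~m['bg'],(465,331),36),.004))
p=snapshot('wrist');m=masks(p);save(p,'w8')
c=tuple(proj(p,[[.6555,-.1324,.02]])[0].astype(int));print(c)
for z in (.013,): print('motor fg',rect_fit(p,win(~m['bg'],c,90),z))
print('body',rect_fit(p,win(m['yel'],c,70),.026))
E
```

```text
t 14.33 P [ 0.6385 -0.1456  0.1212] yaw 0.94 j7 -0.89
[0, 0, -0.01, 7, 2, 24, -0.2, 0, 0, 0, 7, 2, 23, -0.2, -0.01, 0.01, -0.01, 7, 3, 24, -0.2]
hub top (array([ 0.3799, -0.2651]), np.float64(-0.004), array([36.3, 38. ])) tile (array([ 0.3777, -0.2668]), np.float64(-0.077), array([70.9, 91.1]))
(np.int64(328), np.int64(192))
motor fg (array([ 0.651 , -0.1346]), np.float64(-0.628), array([134.3, 137.8]))
body (array([ 0.6557, -0.1331]), np.float64(-0.612), array([20.1, 26.5]))
```

View pics/w8.png

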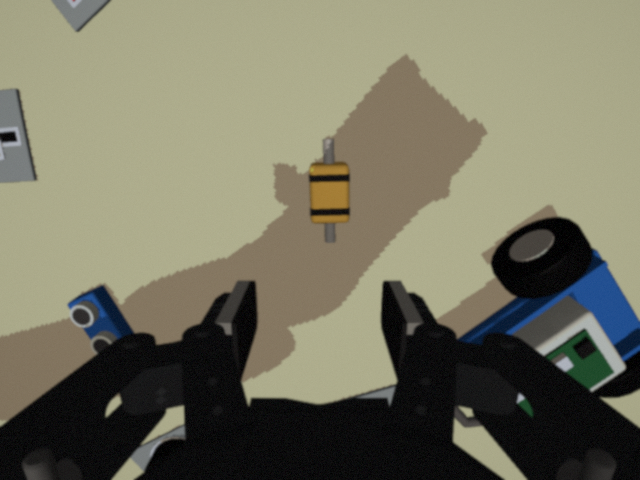

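Emit:
jog_arm(commands=[0, 0, -0.01, 8, 3, 22, -0.2, 0, 0, 0, 8, 3, 24, -0.2, 0, 0, 0, 8, 2, 24, -0.2, 0, 0, 0, 3, 0, 5, -0.2, 0, 0, 0, 0, 0, 0, -0.2])

```text
t: 14.85
tcp_pos: [0.6488, -0.1426, 0.0448]
ee_rot: [0.001, 0.892, 0.452, -0.012]
contact_force: [-0.1, -0.6, 0.1]
width: 0.598
```

```bash
python3 - <<'E'
from h import *
plan([(.6556,-.133,.0,.955)],-.2,25)
p=snapshot('top');p['image']=cv2.imread('pics/top0.png')[:,:,::-1].copy();m=masks(p)
for n,c,k,r in [('wheel',(465,331),'yel',25),('wheel blk',(465,331),'dark',25),('motor',(298,287),'yel',25),('sensor',(501,238),'blue',28),('battery',(283,203),'red',28)]:
    print(n,rect_fit(p,win(m[k],c,r),.004))
E
```

```text
t 14.85 P [ 0.6488 -0.1426  0.0448] yaw 0.939 j7 -0.94
[0, 0.01, -0.01, 6, 0, 22, -0.2, -0.01, 0.01, -0.01, 7, 0, 23, -0.2]
wheel (array([ 0.3781, -0.268 ]), np.float64(-1.543), array([36.7, 37.5]))
wheel blk (array([ 0.3777, -0.2673]), np.float64(-1.098), array([53.9, 54.1]))
motor (array([0.4554, 0.0656]), np.float64(-0.602), array([25.9, 40.3]))
sensor (array([ 0.5643, -0.3388]), np.float64(-0.296), array([27.9, 54.5]))
battery (array([0.6221, 0.1022]), np.float64(-0.012), array([37.8, 62.2]))
```

Emit:
jog_arm(commands=[0, 0.01, -0.01, 8, 0, 10, -0.2, 0, 0, 0, 6, 0, 8, -0.2, 0, 0, 0, 2, 0, 6, -0.2, 0, 0, 0, 0, 0, 0, -0.2])

```text
t: 15.23
tcp_pos: [0.6582, -0.1331, 0.023]
ee_rot: [0.001, 0.89, 0.455, -0.007]
contact_force: [0.1, 0.6, -0.5]
width: 0.602
```

```bash
python3 - <<'E'
from h import *
plan([(.6556,-.133,-.008,.955)],-.2,25)
E
```

```text
t 15.23 P [ 0.6582 -0.1331  0.023 ] yaw 0.945 j7 -0.95
[0, 0.01, 0, -1, -1, 15, -0.2, -0.01, 0, -0.01, 0, -1, 16, -0.2]
```

Emit:
jog_arm(commands=[0, 0.01, 0, -1, -2, 10, -0.2, 0, 0, 0, 0, -1, 8, -0.2, 0, 0, 0, 0, 0, 3, -0.2, 0, 0, 0, 0, 0, 0, -0.2])

```text
t: 15.57
tcp_pos: [0.6564, -0.1317, 0.0023]
ee_rot: [-0.001, 0.89, 0.455, -0.001]
contact_force: [0.2, 0.2, -0.2]
width: 0.601
```

Emit:
jog_arm(commands=[0, 0, 0, 0, 0, 3, -0.2, 0, 0, 0, 0, 0, 0, -0.2])

```text
t: 15.73
tcp_pos: [0.6568, -0.1316, -0.0006]
ee_rot: [-0.001, 0.89, 0.456, -0.001]
contact_force: [0.1, 0.5, 0.6]
width: 0.599
```

Emit:
jog_arm(commands=[0, 0, 0, 0, 0, 3, -0.2, 0, 0, 0, 0, 0, 0, -0.2])

```text
t: 15.9
tcp_pos: [0.6575, -0.1315, -0.0033]
ee_rot: [-0.0, 0.89, 0.456, -0.001]
contact_force: [0.4, -0.8, -0.7]
width: 0.596
```

Emit:
jog_arm(commands=[0, 0, 0, -1, 0, 0, 0.05, 0, 0, 0, 0, 0, 0, 0.1, 0, 0, 0, 0, 0, 2, 0.15, 0, 0, 0, 0, 0, 0, 0.15])

```text
t: 16.23
tcp_pos: [0.6575, -0.1325, -0.0048]
ee_rot: [-0.0, 0.89, 0.456, 0.0]
contact_force: [0.1, -0.2, 0.3]
width: 0.424
```

Emit:
jog_arm(commands=[0, 0, 0, 0, 0, 2, 0.15, 0, 0, 0, 0, 0, 0, 0.15])

```text
t: 16.4
tcp_pos: [0.6575, -0.1326, -0.0069]
ee_rot: [0.0, 0.89, 0.455, 0.0]
contact_force: [0.0, -0.6, 0.8]
width: 0.424
```

Emit:
jog_arm(commands=[0, 0, 0, -1, 0, 0, 0.25, 0, 0, 0, 0, 0, 0, 0.35, 0, 0, 0, 0, 0, 0, 0.6, 0, 0, 0, 0, 0, 0, 0.8], grip_force=30)

```text
t: 16.73
tcp_pos: [0.6569, -0.1334, -0.0069]
ee_rot: [-0.0, 0.89, 0.456, 0.0]
contact_force: [0.5, 0.3, 0.2]
width: 0.315
```

Emit:
jog_arm(commands=[0, 0, 0, 0, 0, -3, 0.8, 0, 0, 0, 0, 0, -10, 0.8, 0, 0, 0, 0, 0, -25, 0.8, 0, 0, 0, 0, 0, -25, 0.8, 0, 0, 0, 0, 0, 0, 0.8])

```text
t: 17.15
tcp_pos: [0.6551, -0.1331, 0.0581]
ee_rot: [-0.001, 0.89, 0.456, -0.002]
contact_force: [0.9, 0.7, -0.2]
width: 0.321
```

```bash
python3 - <<'E'
from h import *
p=snapshot('wrist');m=masks(p);s,P,R=cur()
cv2.imwrite('pics/w9.png',cv2.resize(p['image'],(480,360))[:,:,::-1])
o=held(p,m['yel'],.026,-.006)
x,y=place_tcp(.4554,.0655,o,2.54);print(x,y)
plan([(.63,-.09,.11,1.2),(x,y,.09,2.54)],.8)
E
```

```text
held: world 0.6544 -0.1355 tool off mm [-1.7  1.7 -0. ] yaw rel -1.569 [20.  27.8] w 0.318
0.453 0.0651
t 17.2 P [ 0.654  -0.1331  0.0562] yaw 0.947 j7 -0.93
[0, 0, -0.08, 7, -15, -18, 0.8, 0, 0, -0.09, 8, -14, -18, 0.8, -0.01, 0, -0.08, 9, -14, -18, 0.8, 0, 0, -0.11, 7, -18, 2, 0.8, 0, 0, -0.11, 9, -18, 2, 0.8]
[0, 0, -0.11, 10, -17, 2, 0.8, 0, 0, -0.11, 12, -15, 2, 0.8, 0, 0, -0.11, 14, -14, 1, 0.8, 0, 0, -0.11, 15, -12, 2, 0.8, 0, 0, -0.11, 17, -10, 1, 0.8]
[0, 0, -0.11, 18, -9, 2, 0.8, 0, 0, -0.12, 18, -7, 1, 0.8, 0, 0, -0.11, 19, -4, 2, 0.8, 0, 0, -0.12, 20, -2, 1, 0.8, 0, 0, -0.11, 20, 0, 2, 0.8]
```

View pics/w9.png

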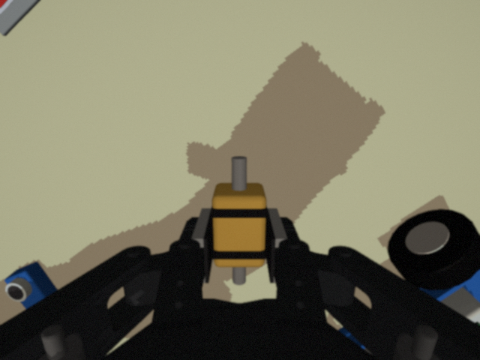

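Emit:
jog_arm(commands=[0, 0, -0.08, 7, -15, -18, 0.8, 0, 0, -0.09, 8, -14, -18, 0.8, 0, 0, -0.08, 9, -14, -18, 0.8, 0, 0, -0.11, 7, -18, 2, 0.8, 0, 0, -0.11, 9, -18, 2, 0.8])

```text
t: 17.62
tcp_pos: [0.5994, -0.0677, 0.1068]
ee_rot: [-0.001, 0.756, 0.654, -0.004]
contact_force: [0.0, -0.8, -1.5]
width: 0.316
```

Emit:
jog_arm(commands=[0, 0, -0.11, 10, -17, 2, 0.8, 0, 0, -0.11, 12, -15, 2, 0.8, 0, 0, -0.11, 14, -14, 1, 0.8, 0, 0, -0.11, 15, -12, 2, 0.8, 0, 0, -0.11, 17, -10, 1, 0.8])

```text
t: 18.03
tcp_pos: [0.5191, -0.003, 0.0979]
ee_rot: [-0.003, 0.538, 0.843, -0.005]
contact_force: [-0.1, 0.3, -0.6]
width: 0.321
```

Emit:
jog_arm(commands=[0, 0, -0.11, 18, -9, 2, 0.8, 0, 0, -0.12, 18, -7, 1, 0.8, 0, 0, -0.11, 19, -4, 2, 0.8, 0, 0, -0.12, 16, -2, 1, 0.8, 0, 0, -0.08, 8, 0, 0, 0.8])

```text
t: 18.45
tcp_pos: [0.4464, 0.0509, 0.0908]
ee_rot: [-0.006, 0.279, 0.96, -0.004]
contact_force: [-0.8, 0.5, -0.9]
width: 0.313
```

```bash
python3 - <<'E'
from h import *
plan([(.454,.0655,.04,2.54)],.8,20)
E
```

```text
t 18.45 P [0.4464 0.0509 0.0908] yaw 2.576 j7 -0.27
[0, 0, 0.01, 0, 6, 17, 0.8, -0.01, 0, 0.01, 1, 6, 17, 0.8, 0, -0.01, 0.02, 0, 5, 17, 0.8]
```

Emit:
jog_arm(commands=[0, 0, 0.01, 0, 7, 15, 0.8, 0, 0, 0.01, 1, 6, 15, 0.8, 0, 0, 0.02, 0, 4, 12, 0.8, 0, 0, 0, 0, 0, 0, 0.8, 0, 0, 0, 0, 0, 0, 0.8])

```text
t: 18.87
tcp_pos: [0.4505, 0.067, 0.0465]
ee_rot: [-0.008, 0.294, 0.956, -0.005]
contact_force: [-0.4, -0.4, -0.2]
width: 0.313
```

```bash
python3 - <<'E'
from h import *
p=snapshot('wrist');m=masks(p)
o=held(p,m['yel'],.026,-.006)
x,y=place_tcp(.4554,.0655,o,2.54);print(x,y)
plan([(x,y,.0,2.54)],.8,15)
E
```

```text
held: world 0.4524 0.066 tool off mm [-2.1  0.2 -0. ] yaw rel -1.564 [19.1 27.3] w 0.313
0.4535 0.0665
t 18.92 P [0.4505 0.067  0.0466] yaw 2.544 j7 -0.43
[0, 0, 0, -1, 0, 12, 0.8, 0, 0, 0, -1, 1, 12, 0.8, -0.01, -0.01, 0, -1, 0, 11, 0.8, 0, 0, 0, 0, 1, 12, 0.8]
```

Emit:
jog_arm(commands=[-0.01, -0.01, 0, -1, 1, 12, 0.8, 0, 0, 0, -1, 1, 12, 0.8, 0, 0, 0, -1, 0, 9, 0.8, 0, 0, 0, 0, 0, 3, 0.8, 0, 0, 0, 0, 0, 0, 0.8])

```text
t: 19.33
tcp_pos: [0.4559, 0.0653, 0.0124]
ee_rot: [0.001, 0.295, 0.955, -0.001]
contact_force: [-0.2, 0.2, -0.6]
width: 0.317
```

```bash
python3 - <<'E'
from h import *
plan([(.4537,.0667,-.003,2.54)],.8,15)
E
```

```text
t 19.33 P [0.4559 0.0653 0.0124] yaw 2.542 j7 -0.59
[0, 0, 0, 1, 0, 8, 0.8, 0, 0, 0, 2, 0, 7, 0.8]
```

Emit:
jog_arm(commands=[0, 0, 0, 3, 0, 6, 0.8, 0, 0, 0, 1, 0, 4, 0.8, 0, 0, 0, 0, 0, 0, 0.8])

```text
t: 19.58
tcp_pos: [0.4537, 0.067, 0.0039]
ee_rot: [0.002, 0.296, 0.955, -0.0]
contact_force: [0.8, 0.5, -1.0]
width: 0.315
```

```bash
python3 - <<'E'
from h import *
plan([(.4537,.0667,-.003,2.54)],.8,15)
E
```

```text
t 19.58 P [0.4537 0.067  0.0039] yaw 2.541 j7 -0.65
[0, 0, 0, 0, 0, 7, 0.8]
```

Emit:
jog_arm(commands=[0, 0, 0, 0, 0, 4, 0.8, 0, 0, 0, 0, 0, 1, 0.8, 0, 0, 0, 0, 0, 0, 0.8])

```text
t: 19.83
tcp_pos: [0.4545, 0.0669, -0.0004]
ee_rot: [0.003, 0.296, 0.955, 0.0]
contact_force: [0.1, -0.5, -1.4]
width: 0.319
```

Emit:
jog_arm(commands=[0, 0, 0, 0, 0, 2, 0.8, 0, 0, 0, 0, 0, 0, 0.8])

```text
t: 20.0
tcp_pos: [0.4549, 0.0668, -0.0023]
ee_rot: [0.003, 0.296, 0.955, 0.0]
contact_force: [-0.2, -0.5, -0.9]
width: 0.317
```

Emit:
jog_arm(commands=[0, 0, 0, 0, 0, 1, 0.8, 0, 0, 0, 0, 0, 0, 0.8])

```text
t: 20.17
tcp_pos: [0.4551, 0.0668, -0.0029]
ee_rot: [0.003, 0.296, 0.955, 0.0]
contact_force: [-0.5, -0.3, -0.4]
width: 0.315
```

Emit:
jog_arm(commands=[0, 0, 0, 2, 0, 0, 0.8, 0, 0, 0, 0, 0, 1, 0.8, 0, 0, 0, 0, 0, 0, 0.8])

```text
t: 20.42
tcp_pos: [0.4533, 0.0683, -0.0027]
ee_rot: [0.004, 0.296, 0.955, 0.0]
contact_force: [-0.0, -0.7, -1.1]
width: 0.319
```

Emit:
jog_arm(commands=[0, 0, 0, 0, 0, 0, 0.3, 0, 0, 0, 0, 0, 0, 0.2, 0, 0, 0, 0, 0, 0, 0.1, 0, 0, 0, 0, 0, 0, 0, 0, 0, 0, 0, 0, -5, -0.1])

```text
t: 20.83
tcp_pos: [0.4529, 0.0686, 0.0017]
ee_rot: [0.004, 0.296, 0.955, 0.0]
contact_force: [-0.7, -0.1, 0.3]
width: 0.555
```

Emit:
jog_arm(commands=[0, 0, 0, 0, 0, -15, -0.2, 0, 0, 0, 0, 0, -25, -0.2, 0, 0, 0, 0, 0, -30, -0.2, 0, 0, 0, 0, 0, -30, -0.2, 0, 0, 0, 0, 0, -10, -0.2])

```text
t: 21.25
tcp_pos: [0.4492, 0.0692, 0.1146]
ee_rot: [-0.001, 0.294, 0.956, -0.001]
contact_force: [0.6, 0.4, 0.2]
width: 0.6
```

```bash
python3 - <<'E'
from h import *
p=snapshot('wrist');m=masks(p)
c=tuple(proj(p,[[.4554,.0655,.03]])[0].astype(int));print('wrist',rect_fit(p,win(m['yel'],c,70),.030))
plan([(.4345,-.1087,.09,1.355)],-.2)
E
```

```text
wrist (array([0.4544, 0.0674]), np.float64(0.973), array([18.9, 25.7]))
t 21.3 P [0.4499 0.0693 0.1151] yaw 2.544 j7 -0.26
[0, 0, 0.12, -9, -16, 3, -0.2, 0, 0, 0.12, -11, -14, 2, -0.2, 0, 0, 0.12, -12, -13, 3, -0.2, 0, 0, 0.12, -14, -12, 2, -0.2, 0, 0, 0.12, -15, -10, 3, -0.2]
[0, 0, 0.12, -16, -8, 2, -0.2, 0, 0, 0.12, -17, -6, 3, -0.2, 0, 0, 0.12, -17, -4, 2, -0.2, 0, 0, 0.11, -17, -2, 3, -0.2, 0, 0, 0.12, -18, 1, 2, -0.2]
```

Emit:
jog_arm(commands=[0, 0, 0.12, -9, -16, 3, -0.2, 0, 0, 0.12, -11, -14, 2, -0.2, 0, 0, 0.12, -12, -13, 3, -0.2, 0, 0, 0.12, -14, -12, 2, -0.2, 0, 0, 0.12, -15, -10, 3, -0.2])

```text
t: 21.72
tcp_pos: [0.4438, -0.0177, 0.1042]
ee_rot: [0.001, 0.571, 0.821, 0.005]
contact_force: [-0.3, -0.3, 0.5]
width: 0.597
```

Emit:
jog_arm(commands=[0, 0, 0.12, -16, -8, 2, -0.2, 0, 0, 0.12, -17, -6, 3, -0.2, 0, 0, 0.12, -15, -4, 2, -0.2, 0, 0, 0.1, -10, -2, 0, -0.2, 0, 0, 0.04, 0, 0, 0, -0.2])

```text
t: 22.13
tcp_pos: [0.4317, -0.0865, 0.0949]
ee_rot: [-0.001, 0.767, 0.642, 0.002]
contact_force: [-0.4, -0.2, -0.5]
width: 0.601
```

```bash
python3 - <<'E'
from h import *
p=snapshot('top');m=masks(p);h,s,v=m['hsv']
print('motor top',rect_fit(p,win(m['yel'],(297,287),25),.030))
p=snapshot('wrist');m=masks(p)
c=tuple(proj(p,[[.4345,-.1087,.018]])[0].astype(int));print(c,'wrist',rect_fit(p,win(m['blue'],c,80),.018))
plan([(.4345,-.1087,.04,1.355)],-.2,25)
E
```

```text
motor top (array([0.453, 0.067]), np.float64(0.958), array([20.3, 28.2]))
(np.int64(327), np.int64(264)) wrist (array([ 0.4352, -0.1073]), np.float64(1.355), array([26.2, 57.1]))
t 22.23 P [ 0.4326 -0.0844  0.0951] yaw 1.402 j7 -0.91
[0, 0, 0.02, -8, 2, 18, -0.2, 0, 0, 0.01, -8, 2, 18, -0.2, 0, -0.01, 0.02, -8, 2, 19, -0.2]
```

Emit:
jog_arm(commands=[0, 0, 0.02, -9, 2, 18, -0.2, 0, 0, 0.01, -8, 2, 18, -0.2, 0, 0, 0.02, -8, 2, 15, -0.2, 0, 0, 0, -2, 0, 8, -0.2, 0, 0, 0, 0, 0, 0, -0.2])

```text
t: 22.65
tcp_pos: [0.4366, -0.1085, 0.0343]
ee_rot: [-0.001, 0.776, 0.63, 0.007]
contact_force: [-0.5, 0.7, 0.7]
width: 0.595
```

```bash
python3 - <<'E'
from h import *
plan([(.4348,-.108,-.003,1.355)],-.2,15)
E
```

```text
t 22.65 P [ 0.4366 -0.1085  0.0343] yaw 1.364 j7 -1.03
[0, 0, 0, 0, -1, 12, -0.2, 0, -0.01, 0, 0, -1, 13, -0.2, 0.01, 0, 0.01, 0, 0, 12, -0.2]
```

Emit:
jog_arm(commands=[0, 0, 0, -1, -2, 12, -0.2, 0, -0.01, 0.01, 0, -1, 12, -0.2, 0, 0, 0, 0, -1, 8, -0.1, 0, 0, 0, 0, 0, 4, 0, 0, 0, 0, 0, 0, 0, 0.1])

```text
t: 23.07
tcp_pos: [0.4356, -0.1042, 0.0]
ee_rot: [0.001, 0.776, 0.631, 0.004]
contact_force: [-0.3, -0.5, 1.0]
width: 0.448
```

```bash
python3 - <<'E'
from h import *
plan([(.4348,-.108,-.007,1.355)],-.2,15)
E
```

```text
t 23.07 P [ 0.4356 -0.1042  0.    ] yaw 1.366 j7 -1.51
[0.01, -0.01, 0.01, -4, 0, 7, -0.2]
```

Emit:
jog_arm(commands=[0.01, 0, 0.01, -5, 0, 4, 0.1, 0, 0, 0, 0, 0, 3, 0.15, 0, 0, 0, 0, 0, 0, 0.15])

```text
t: 23.32
tcp_pos: [0.4359, -0.1063, -0.0061]
ee_rot: [-0.004, 0.777, 0.63, 0.003]
contact_force: [-0.5, -0.2, 0.1]
width: 0.425
```

```bash
python3 - <<'E'
from h import *
plan([(.4348,-.108,-.007,1.355)],-.2,15); print(np.round(cur()[0]['joints'],2),cur()[0]['contact_force'])
E
```

```text
t 23.32 P [ 0.4359 -0.1063 -0.0061] yaw 1.362 j7 -1.43
[0, -0.01, 0.01, -2, -1, 1, -0.2]
[ 0.21  0.91 -0.11  2.22  1.37  0.08 -1.43] [-0.48689846 -0.16723631  0.12177505]
```

Emit:
jog_arm(commands=[0, -0.01, 0.01, -2, -1, 1, 0.2, 0, 0, 0, 0, 0, 0, 0.3, 0, 0, 0, 0, 0, 0, 0.5, 0, 0, 0, 0, 0, 0, 0.8, 0, 0, 0, 0, 0, 0, 0.8])

```text
t: 23.73
tcp_pos: [0.436, -0.1068, -0.0052]
ee_rot: [-0.0, 0.779, 0.627, 0.001]
contact_force: [0.0, -0.3, -0.9]
width: 0.313
```

Emit:
jog_arm(commands=[0, 0, 0, 0, 0, -3, 0.8, 0, 0, 0, 0, 0, -10, 0.8, 0, 0, 0, 0, 0, -25, 0.8, 0, 0, 0, 0, 0, -25, 0.8, 0, 0, 0, 0, 0, 0, 0.8])

```text
t: 24.15
tcp_pos: [0.4342, -0.1051, 0.0598]
ee_rot: [-0.003, 0.777, 0.63, -0.001]
contact_force: [0.7, -0.8, 0.1]
width: 0.316
```

```bash
python3 - <<'E'
from h import *
p=snapshot('wrist');m=masks(p)
o=held(p,m['blue'],.018,-.0065);
cv2.imwrite('pics/w10.png',cv2.resize(p['image'],(480,360))[:,:,::-1]); print(np.round(cur()[0]['joints'],2))
x,y=place_tcp(.5642,-.3385,o,-.297);print(x,y)
plan([(.50,-.17,.10,.9),(x,y,.09,-.297)],.8)
E
```

```text
held: world 0.435 -0.1053 tool off mm [ 0.2  1.1 -0. ] yaw rel -0.014 [27.7 58.5] w 0.314
[ 0.41  0.79 -0.45  2.2   1.    0.38 -1.09]
0.5643 -0.3374
t 24.2 P [ 0.4339 -0.1053  0.0585] yaw 1.362 j7 -1.09
[0, 0, 0.12, -12, 19, -11, 0.8, 0, 0, 0.11, -10, 21, -10, 0.8, 0, 0, 0.12, -8, 22, -11, 0.8, -0.01, 0, 0.11, -5, 23, -10, 0.8, 0, 0, 0.12, -9, 15, 1, 0.8]
[0, 0, 0.12, -7, 16, 1, 0.8, 0, 0, 0.12, -5, 17, 1, 0.8, 0, 0, 0.12, -3, 18, 1, 0.8, 0, 0, 0.12, -1, 18, 1, 0.8, 0, 0, 0.12, 1, 18, 1, 0.8]
[0, 0, 0.12, 3, 18, 1, 0.8, 0, 0, 0.12, 5, 17, 1, 0.8, 0, 0, 0.12, 8, 16, 1, 0.8, 0, 0, 0.12, 9, 16, 1, 0.8]
```

View pics/w10.png

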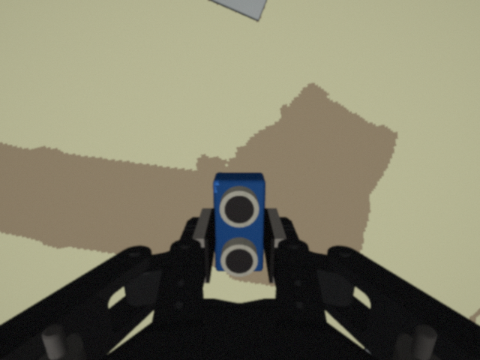

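Emit:
jog_arm(commands=[0, 0, 0.12, -12, 19, -11, 0.8, 0, 0, 0.11, -10, 21, -10, 0.8, 0, 0, 0.12, -8, 22, -11, 0.8, 0, 0, 0.11, -5, 23, -10, 0.8, 0, 0, 0.12, -9, 15, 1, 0.8])

```text
t: 24.62
tcp_pos: [0.5047, -0.1854, 0.0971]
ee_rot: [-0.007, 0.927, 0.375, -0.005]
contact_force: [0.2, 0.8, -0.4]
width: 0.312
```

Emit:
jog_arm(commands=[0, 0, 0.12, -7, 16, 1, 0.8, 0, 0, 0.12, -5, 17, 1, 0.8, 0, 0, 0.12, -3, 18, 1, 0.8, 0, 0, 0.12, -1, 18, 1, 0.8, 0, 0, 0.12, 1, 18, 1, 0.8])

```text
t: 25.03
tcp_pos: [0.5348, -0.275, 0.086]
ee_rot: [-0.003, 0.997, 0.072, -0.009]
contact_force: [0.6, -0.2, -0.3]
width: 0.313
```

Emit:
jog_arm(commands=[0, 0, 0.12, 3, 18, 1, 0.8, 0, 0, 0.12, 5, 17, 1, 0.8, 0, 0, 0.12, 6, 12, 1, 0.8, 0, 0, 0.08, 4, 6, 1, 0.8, 0, 0, 0, 0, 0, 0, 0.8])

```text
t: 25.45
tcp_pos: [0.5498, -0.3376, 0.074]
ee_rot: [0.004, 0.987, -0.161, -0.014]
contact_force: [0.6, -0.3, -0.2]
width: 0.311
```

```bash
python3 - <<'E'
from h import *
plan([(.5643,-.3374,.04,-.297)],.8,20)
E
```

```text
t 25.45 P [ 0.5498 -0.3376  0.074 ] yaw -0.323 j7 -1.68
[0.01, 0.01, -0.01, 7, -3, 17, 0.8, 0, 0.02, -0.02, 7, -2, 17, 0.8]
```

Emit:
jog_arm(commands=[0.01, 0.01, -0.01, 7, -3, 12, 0.8, 0, 0.01, -0.02, 7, -2, 10, 0.8, 0, 0, 0, 0, 0, 4, 0.8, 0, 0, 0, 0, 0, 0, 0.8, 0, 0, 0, 0, 0, 0, 0.8])

```text
t: 25.87
tcp_pos: [0.5632, -0.3334, 0.0408]
ee_rot: [-0.001, 0.99, -0.139, -0.006]
contact_force: [0.1, -0.7, 0.7]
width: 0.312
```

```bash
python3 - <<'E'
from h import *
p=snapshot('wrist');m=masks(p);s,P,R=cur()
c=proj(p,[[*P[:2],.07]])[0].astype(int)
o=held(p,m['blue'],.018,-.0055,c=tuple(c+[0,20]),r=75)
x,y=place_tcp(.5642,-.3385,o,-.297);print(x,y)
plan([(x,y,.0,-.297)],.8,15)
E
```

```text
held: world 0.5599 -0.3328 tool off mm [-3.1  0.4  0. ] yaw rel 0.0 [27.7 49.3] w 0.309
0.5673 -0.339
t 25.92 P [ 0.563  -0.3333  0.0408] yaw -0.278 j7 -1.67
[0, 0, 0.01, 2, 1, 14, 0.8, 0, 0.01, 0, 2, 2, 13, 0.8, 0, 0, 0.01, 2, 1, 14, 0.8]
```

Emit:
jog_arm(commands=[0, 0, 0.01, 1, 2, 12, 0.8, 0, 0.01, 0, 1, 2, 12, 0.8, 0, 0, 0.01, 0, 1, 8, 0.8, 0, 0, 0, 0, 0, 2, 0.8, 0, 0, 0, 0, 0, 0, 0.8])

```text
t: 26.33
tcp_pos: [0.564, -0.3387, 0.005]
ee_rot: [0.0, 0.989, -0.149, 0.0]
contact_force: [-0.1, -0.5, -1.2]
width: 0.309
```

```bash
python3 - <<'E'
from h import *
plan([(.5642,-.338,-.001,-.297)],.8,15)
E
```

```text
t 26.33 P [ 0.564  -0.3387  0.005 ] yaw -0.299 j7 -1.69
[0, 0, 0, 0, -1, 6, 0.8]
```

Emit:
jog_arm(commands=[0, 0, 0, 0, -1, 3, 0.8, 0, 0, 0, 0, 0, 1, 0.8, 0, 0, 0, 0, 0, 0, 0.8])

```text
t: 26.58
tcp_pos: [0.5647, -0.3378, 0.001]
ee_rot: [0.0, 0.989, -0.149, 0.001]
contact_force: [-0.6, -0.4, 0.5]
width: 0.31
```

Emit:
jog_arm(commands=[0, 0, 0, 0, 0, 2, 0.8, 0, 0, 0, 0, 0, 0, 0.8])

```text
t: 26.75
tcp_pos: [0.5653, -0.3378, -0.0005]
ee_rot: [0.0, 0.989, -0.149, 0.001]
contact_force: [-0.6, 0.2, -0.3]
width: 0.313
```

Emit:
jog_arm(commands=[0, 0, 0, 0, 0, 1, 0.8, 0, 0, 0, 0, 0, 0, 0.8])

```text
t: 26.92
tcp_pos: [0.5657, -0.3379, -0.0011]
ee_rot: [0.0, 0.989, -0.149, 0.002]
contact_force: [-0.2, 0.5, -0.5]
width: 0.311
```

Emit:
jog_arm(commands=[0, 0, 0, -2, 0, 1, 0.8, 0, 0, 0, 0, 0, 1, 0.8, 0, 0, 0, 0, 0, 0, 0.8])

```text
t: 27.17
tcp_pos: [0.5644, -0.3375, -0.0015]
ee_rot: [0.001, 0.989, -0.149, 0.002]
contact_force: [0.1, 0.1, -0.5]
width: 0.311
```

```bash
python3 - <<'E'
from h import *
plan([(.5642,-.338,-.001,-.297)],.8,15);print(cur()[0]['contact_force'])
E
```

```text
t 27.17 P [ 0.5644 -0.3375 -0.0015] yaw -0.3 j7 -1.7
[0, 0, 0, 0, 1, -1, 0.8]
[ 0.08532702  0.13853928 -0.52120265]
```

Emit:
jog_arm(commands=[0, 0, 0, 0, 0, 0, 0.3, 0, 0, 0, 0, 0, 0, 0.2, 0, 0, 0, 0, 0, 0, 0.1, 0, 0, 0, 0, 0, 0, 0, 0, 0, 0, 0, 0, -5, -0.1])

```text
t: 27.58
tcp_pos: [0.5634, -0.3372, 0.0028]
ee_rot: [0.001, 0.989, -0.149, 0.002]
contact_force: [-0.1, -0.1, 0.0]
width: 0.549
```

Emit:
jog_arm(commands=[0, 0, 0, 0, 0, -15, -0.3, 0, 0, 0, 0, 0, -25, -0.3, 0, 0, 0, 0, 0, -30, -0.3, 0, 0, 0, 0, 0, -30, -0.3, 0, 0, 0, 0, 0, -10, -0.4])

```text
t: 28.0
tcp_pos: [0.5614, -0.3359, 0.1183]
ee_rot: [-0.0, 0.989, -0.149, -0.001]
contact_force: [0.3, -0.4, -0.1]
width: 0.698
```

```bash
python3 - <<'E'
from h import *
p=snapshot('wrist');m=masks(p)
c=tuple(proj(p,[[.5642,-.338,.022]])[0].astype(int));print('wrist',c,rect_fit(p,win(m['blue'],c,75),.022))
print(np.round(cur()[0]['joints'],2))
plan([(.58,0,.14,.1),(.5644,.3616,.10,.52)],-.4)
E
```

```text
wrist (np.int64(319), np.int64(222)) (array([ 0.5647, -0.3381]), np.float64(-0.31), array([25.9, 56.7]))
[ 0.61  0.85 -0.28  1.55  0.29  0.79 -1.65]
t 28.05 P [ 0.562  -0.3363  0.119 ] yaw -0.299 j7 -1.65
[0, 0, -0.04, -9, -36, -2, -0.4, 0, 0, -0.04, -8, -37, -2, -0.4, 0, 0, -0.05, -6, -37, -2, -0.4, 0, 0, -0.04, -4, -37, -2, -0.4, 0, 0, -0.05, -3, -37, -3, -0.4]
[0, 0, -0.04, -1, -37, -2, -0.4, 0, 0, -0.05, 1, -38, -3, -0.4, 0, 0, -0.04, 2, -37, -2, -0.4, 0, 0, -0.05, 4, -38, -3, -0.4, 0, 0, -0.04, 2, -36, 4, -0.4]
[0, 0, -0.04, 4, -36, 4, -0.4, 0, 0, -0.04, 5, -36, 4, -0.4, 0, 0, -0.04, 6, -36, 4, -0.4, 0, 0, -0.04, 8, -35, 4, -0.4, 0, 0, -0.04, 9, -35, 4, -0.4]
[0, 0, -0.04, 11, -35, 4, -0.4, 0, 0, -0.05, 12, -34, 4, -0.4, 0, 0, -0.04, 13, -33, 4, -0.4, 0, 0, -0.05, 15, -33, 4, -0.4]
```

Emit:
jog_arm(commands=[0, 0, -0.04, -9, -36, -2, -0.4, 0, 0, -0.04, -8, -37, -2, -0.4, 0, 0, -0.05, -6, -37, -2, -0.4, 0, 0, -0.04, -4, -37, -2, -0.4, 0, 0, -0.05, -3, -37, -3, -0.4])

```text
t: 28.47
tcp_pos: [0.5702, -0.16, 0.1308]
ee_rot: [0.006, 0.999, -0.046, 0.001]
contact_force: [0.2, 0.4, 0.4]
width: 0.704
```

Emit:
jog_arm(commands=[0, 0, -0.04, -1, -37, -2, -0.4, 0, 0, -0.05, 1, -38, -3, -0.4, 0, 0, -0.04, 2, -37, -2, -0.4, 0, 0, -0.05, 4, -38, -3, -0.4, 0, 0, -0.04, 2, -36, 4, -0.4])

```text
t: 28.88
tcp_pos: [0.5769, 0.0347, 0.1351]
ee_rot: [0.007, 0.998, 0.069, 0.0]
contact_force: [-0.2, 0.0, -0.4]
width: 0.699
```

Emit:
jog_arm(commands=[0, 0, -0.04, 4, -36, 4, -0.4, 0, 0, -0.04, 5, -36, 4, -0.4, 0, 0, -0.04, 6, -36, 4, -0.4, 0, 0, -0.04, 8, -35, 4, -0.4, 0, 0, -0.04, 9, -35, 4, -0.4])

```text
t: 29.3
tcp_pos: [0.5662, 0.2235, 0.1113]
ee_rot: [0.007, 0.985, 0.173, -0.001]
contact_force: [0.4, -0.2, 0.1]
width: 0.699
```

Emit:
jog_arm(commands=[0, 0, -0.04, 11, -35, 4, -0.4, 0, 0, -0.05, 12, -32, 4, -0.4, 0, 0, -0.04, 10, -22, 2, -0.4, 0, 0, -0.04, 5, -10, 0, -0.4, 0, 0, 0, 0, 0, 0, -0.4])

```text
t: 29.72
tcp_pos: [0.5554, 0.346, 0.097]
ee_rot: [0.004, 0.963, 0.268, -0.004]
contact_force: [-0.7, 1.4, 0.2]
width: 0.699
```

```bash
python3 - <<'E'
from h import *
p=snapshot('wrist');m=masks(p)
c=tuple(proj(p,[[.5644,.3616,.024]])[0].astype(int));print('wrist',c,rect_fit(p,win(m['red'],c,90),.024))
plan([(.5644,.3616,.04,.52)],-.4,25)
E
```

```text
wrist (np.int64(303), np.int64(211)) (array([0.5675, 0.3653]), np.float64(0.522), array([38.5, 62.9]))
t 29.77 P [0.5555 0.3442 0.0969] yaw 0.54 j7 -2.01
[0, 0, 0.01, 6, -4, 19, -0.4, 0, 0, 0, 6, -3, 19, -0.4, 0.01, 0.01, 0.01, 5, -4, 19, -0.4]
```

Emit:
jog_arm(commands=[0, 0, 0.01, 7, -5, 18, -0.4, 0, 0, 0, 7, -4, 18, -0.4, 0, 0, 0.01, 4, -4, 15, -0.4, 0, 0, 0, 0, 0, 5, -0.4, 0, 0, 0, 0, 0, 0, -0.4])

```text
t: 30.18
tcp_pos: [0.5693, 0.3503, 0.0393]
ee_rot: [0.01, 0.968, 0.249, -0.004]
contact_force: [-0.4, -0.4, 0.0]
width: 0.697
```

```bash
python3 - <<'E'
from h import *
p=snapshot('wrist');m=masks(p)
c=tuple(proj(p,[[.5644,.3616,.024]])[0].astype(int));print('wrist',c,rect_fit(p,win(m['red'],c,100),.024))
plan([(.566,.363,-.008,.522)],-.4,25)
E
```

```text
wrist (np.int64(292), np.int64(264)) (array([0.5686, 0.3656]), np.float64(0.527), array([38.2, 64.7]))
t 30.23 P [0.5694 0.3501 0.0397] yaw 0.503 j7 -2.06
[0.01, 0.01, -0.01, 2, -7, 24, -0.4, 0.01, 0, -0.01, 2, -7, 24, -0.4]
```

Emit:
jog_arm(commands=[0.02, 0.01, -0.02, 4, -13, 4, -0.4, 0, 0, 0, 1, -4, 4, -0.4, 0, 0, 0, 0, 0, 0, -0.4])

```text
t: 30.48
tcp_pos: [0.5667, 0.3667, 0.0328]
ee_rot: [-0.002, 0.966, 0.258, -0.0]
contact_force: [-0.0, 0.3, -0.7]
width: 0.703
```

```bash
python3 - <<'E'
from h import *
plan([(.567,.364,-.008,.522)],-.4,15)
E
```

```text
t 30.48 P [0.5667 0.3667 0.0328] yaw 0.522 j7 -2.05
[0, 0, 0, 0, 1, 14, -0.4, 0, 0, 0, -1, 1, 13, -0.4, 0, 0, 0, 0, 1, 14, -0.4]
```

Emit:
jog_arm(commands=[0, 0, 0, 0, 2, 13, -0.4, 0, 0, 0, 0, 1, 12, -0.4, 0, 0, 0, 0, 0, 9, -0.3, 0, 0, 0, 0, 0, 4, -0.2, 0, 0, 0, 0, 0, 0, -0.2])

```text
t: 30.9
tcp_pos: [0.5683, 0.3646, -0.0084]
ee_rot: [-0.002, 0.966, 0.258, 0.0]
contact_force: [0.6, 0.9, 0.4]
width: 0.602
```

```bash
python3 - <<'E'
from h import *
plan([(.567,.364,-.008,.522)],-.4,15);print(cur()[0]['width'],cur()[0]['contact_force'])
E
```

```text
t 30.9 P [ 0.5683  0.3646 -0.0084] yaw 0.523 j7 -2.07
[0, 0, 0, -1, 0, 0, -0.4]
0.6022648417931262 [0.64209554 0.87252968 0.3791359 ]
```

Emit:
jog_arm(commands=[0, 0, 0, -1, 0, 0, -0.1, 0, 0, 0, 0, 0, 0, 0, 0, 0, 0, 0, 0, 0, 0.2, 0, 0, 0, 0, 0, 0, 0.5, 0, 0, 0, 0, 0, 0, 0.5], grip_force=45)

```text
t: 31.32
tcp_pos: [0.5671, 0.3643, -0.0084]
ee_rot: [-0.002, 0.966, 0.258, -0.0]
contact_force: [-0.4, 0.7, -1.2]
width: 0.458
```

Emit:
jog_arm(commands=[0, 0, 0, 0, 0, -3, 0.5, 0, 0, 0, 0, 0, -10, 0.5, 0, 0, 0, 0, 0, -25, 0.5, 0, 0, 0, 0, 0, -25, 0.5, 0, 0, 0, 0, 0, 0, 0.5])

```text
t: 31.73
tcp_pos: [0.5662, 0.3629, 0.0573]
ee_rot: [-0.001, 0.966, 0.259, -0.002]
contact_force: [0.5, 1.6, -1.8]
width: 0.453
```

```bash
python3 - <<'E'
from h import *
p=snapshot('wrist');m=masks(p)
o=held(p,m['red'],.024,-.0075)
cv2.imwrite('pics/w11.png',cv2.resize(p['image'],(480,360))[:,:,::-1])
x,y=place_tcp(.622,.102,o,0);print(x,y)
plan([(.58,.30,.10,.35),(x,y,.09,0)],.5)
E
```

```text
held: world 0.5681 0.363 tool off mm [ 2.7  0.6 -0. ] yaw rel -0.006 [39.8 67.9] w 0.454
0.6193 0.1026
t 31.78 P [0.5654 0.3622 0.0554] yaw 0.523 j7 -2.04
[0, 0, 0.09, -9, 31, -22, 0.5, 0, 0.01, 0.08, -7, 31, -23, 0.5, 0, 0, 0.06, -5, 33, 2, 0.5, 0, 0, 0.06, -3, 33, 2, 0.5, 0, 0, 0.06, -1, 34, 1, 0.5]
[0, 0, 0.06, 1, 34, 2, 0.5, 0, 0, 0.06, 2, 33, 1, 0.5, 0, 0, 0.05, 5, 33, 2, 0.5]
```

View pics/w11.png

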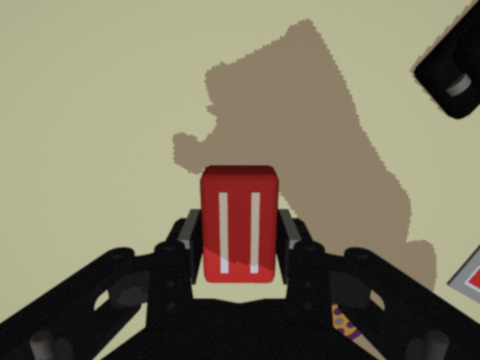

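Emit:
jog_arm(commands=[0, 0, 0.09, -9, 31, -22, 0.5, 0, 0.01, 0.08, -7, 31, -23, 0.5, 0, 0, 0.06, -5, 33, 2, 0.5, 0, 0, 0.06, -3, 33, 2, 0.5, 0, 0, 0.06, -1, 34, 1, 0.5])

```text
t: 32.2
tcp_pos: [0.5954, 0.2099, 0.0947]
ee_rot: [-0.007, 0.996, 0.088, 0.001]
contact_force: [0.7, 0.2, -0.9]
width: 0.45
```

Emit:
jog_arm(commands=[0, 0, 0.06, 1, 33, 2, 0.5, 0, 0, 0.06, 2, 25, 1, 0.5, 0, 0, 0.05, 4, 14, 2, 0.5, 0, 0, 0, 0, 4, 0, 0.5, 0, 0, 0, 0, 0, 0, 0.5])

```text
t: 32.62
tcp_pos: [0.6116, 0.118, 0.0854]
ee_rot: [-0.002, 1.0, -0.008, -0.002]
contact_force: [-0.2, 0.4, -1.9]
width: 0.458
```

```bash
python3 - <<'E'
from h import *
plan([(.6212,.1024,.03,0)],.5,20)
E
```

```text
t 32.62 P [0.6116 0.118  0.0854] yaw -0.017 j7 -2.13
[0, 0, -0.01, 3, 5, 18, 0.5, 0, 0, 0, 4, 5, 19, 0.5, 0, 0, -0.01, 3, 6, 18, 0.5]
```

Emit:
jog_arm(commands=[0, 0, -0.01, 4, 7, 17, 0.5, 0, 0, 0, 4, 6, 17, 0.5, 0, 0, -0.01, 3, 4, 13, 0.5, 0, 0, 0, 0, 0, 4, 0.5, 0, 0, 0, 0, 0, 0, 0.5])

```text
t: 33.03
tcp_pos: [0.6215, 0.1137, 0.0326]
ee_rot: [-0.007, 1.0, 0.01, -0.002]
contact_force: [-0.8, 0.1, -0.6]
width: 0.456
```

```bash
python3 - <<'E'
from h import *
p=snapshot('wrist');m=masks(p)
o=held(p,m['red'],.024,-.008)
plan([(.6212,.1024,-.004,0)],.5,15)
E
```

```text
held: world 0.6251 0.1119 tool off mm [ 3.6  2.1 -0. ] yaw rel -0.018 [40.8 67.1] w 0.452
t 33.08 P [0.6215 0.1139 0.0329] yaw 0.021 j7 -2.11
[0, 0, 0.01, 0, 4, 12, 0.5, -0.01, 0, 0.01, 0, 4, 12, 0.5, 0, 0, 0, 0, 4, 13, 0.5]
```

Emit:
jog_arm(commands=[-0.01, 0, 0.02, 0, 8, 7, 0.5, 0, 0, 0, 0, 4, 7, 0.5, 0, 0, 0, 0, 2, 4, 0.5, 0, 0, 0, 0, 0, 0, 0.5])

```text
t: 33.42
tcp_pos: [0.6222, 0.1026, 0.0152]
ee_rot: [-0.003, 1.0, 0.001, -0.001]
contact_force: [0.1, -0.8, -1.1]
width: 0.454
```

```bash
python3 - <<'E'
from h import *
plan([(.6207,.1025,-.004,0)],.5,15)
E
```

```text
t 33.42 P [0.6222 0.1026 0.0152] yaw 0.003 j7 -2.12
[0, 0, 0, -1, 0, 10, 0.5, -0.01, 0, 0, 0, 0, 9, 0.5]
```

Emit:
jog_arm(commands=[0, 0, 0, -2, 0, 7, 0.5, 0, 0, 0, 0, 0, 5, 0.5, 0, 0, 0, 0, 0, 1, 0.5, 0, 0, 0, 0, 0, 0, 0.5])

```text
t: 33.75
tcp_pos: [0.6201, 0.1024, 0.0012]
ee_rot: [-0.003, 1.0, 0.001, -0.0]
contact_force: [-0.6, -0.2, -1.1]
width: 0.452
```

Emit:
jog_arm(commands=[0, 0, 0, -1, 0, 2, 0.5, 0, 0, 0, 0, 0, 0, 0.5])

```text
t: 33.92
tcp_pos: [0.6191, 0.1026, -0.001]
ee_rot: [-0.003, 1.0, 0.001, -0.0]
contact_force: [-0.7, 0.1, -1.1]
width: 0.457
```

Emit:
jog_arm(commands=[0, 0, 0, 0, 0, 2, 0.5, 0, 0, 0, 0, 0, 0, 0.5])

```text
t: 34.08
tcp_pos: [0.6193, 0.1028, -0.0029]
ee_rot: [-0.003, 1.0, 0.001, -0.0]
contact_force: [0.1, -0.4, -2.4]
width: 0.456
```

Emit:
jog_arm(commands=[0, 0, 0, 1, 0, 1, 0.5, 0, 0, 0, 0, 0, 0, 0.5])

```text
t: 34.25
tcp_pos: [0.6206, 0.103, -0.0038]
ee_rot: [-0.003, 1.0, 0.001, 0.0]
contact_force: [0.4, -0.2, -1.3]
width: 0.453
```

Emit:
jog_arm(commands=[0, 0, 0, 0, 0, 1, 0.5, 0, 0, 0, 0, 0, 0, 0.5])

```text
t: 34.42
tcp_pos: [0.6209, 0.103, -0.0048]
ee_rot: [-0.003, 1.0, 0.001, 0.0]
contact_force: [-0.2, 0.1, -1.3]
width: 0.453
```

Emit:
jog_arm(commands=[0, 0, 0, 0, 0, 1, 0.5, 0, 0, 0, 0, 0, 0, 0.5])

```text
t: 34.58
tcp_pos: [0.6212, 0.1031, -0.0048]
ee_rot: [-0.003, 1.0, 0.001, 0.001]
contact_force: [-0.2, 0.5, -1.1]
width: 0.453
```

Emit:
jog_arm(commands=[0, 0, 0, 0, 0, 2, 0.5, 0, 0, 0, 0, 0, 0, 0.08, 0, 0, 0, 0, 0, 0, 0, 0, 0, 0, 0, 0, 0, -0.1, 0, 0, 0, 0, 0, 0, -0.3])

```text
t: 35.0
tcp_pos: [0.6226, 0.1035, -0.0041]
ee_rot: [-0.004, 1.0, 0.001, 0.002]
contact_force: [0.8, -0.0, -0.1]
width: 0.646
```

Emit:
jog_arm(commands=[0, 0, 0, 0, 0, -10, -0.4, 0, 0, 0, 0, 0, -25, -0.4, 0, 0, 0, 0, 0, -30, -0.4, 0, 0, 0, 0, 0, -30, -0.4, 0, 0, 0, 0, 0, -10, -0.4])

```text
t: 35.42
tcp_pos: [0.6191, 0.1023, 0.1022]
ee_rot: [-0.003, 1.0, 0.002, -0.002]
contact_force: [0.7, 1.2, 0.8]
width: 0.697
```

```bash
python3 - <<'E'
from h import *
p=snapshot('wrist');m=masks(p)
c=tuple(proj(p,[[.622,.102,.028]])[0].astype(int));print('wrist batt',c,rect_fit(p,win(m['red'],c,90),.028))
plan([(.47,.07,.12,-.597)],-.4)
p=snapshot('top');save(p,'top1');m=masks(p);s,P,R=cur()
for n,c,k,r,z in [('wheel',(465,331),'yel',25,.03),('motor',(297,287),'yel',25,.03),('sensor',(501,238),'blue',28,.022),('battery',(283,203),'red',28,.028)]:
    try: print(n,rect_fit(p,win(m[k],c,r),z))
    except Exception as e: print(n,e)
E
```

```text
wrist batt (np.int64(318), np.int64(231)) (array([0.6247, 0.1025]), np.float64(0.005), array([37.7, 63.8]))
t 35.47 P [0.6196 0.1024 0.1029] yaw 0.003 j7 -2.08
[0, 0, 0.12, -30, 6, -3, -0.4, 0, 0, 0.12, -29, 10, -3, -0.4, 0, 0, 0.12, -28, 13, -4, -0.4, 0, 0, 0.12, -25, 17, -3, -0.4, 0, 0.01, 0.12, -24, 19, -4, -0.4]
wheel (array([ 0.3799, -0.2651]), np.float64(-0.004), array([36.3, 38. ]))
motor attempt to get argmax of an empty sequence
sensor (array([ 0.5622, -0.3353]), np.float64(-0.296), array([30.4, 57.3]))
battery attempt to get argmax of an empty sequence
```

View pics/top1.png

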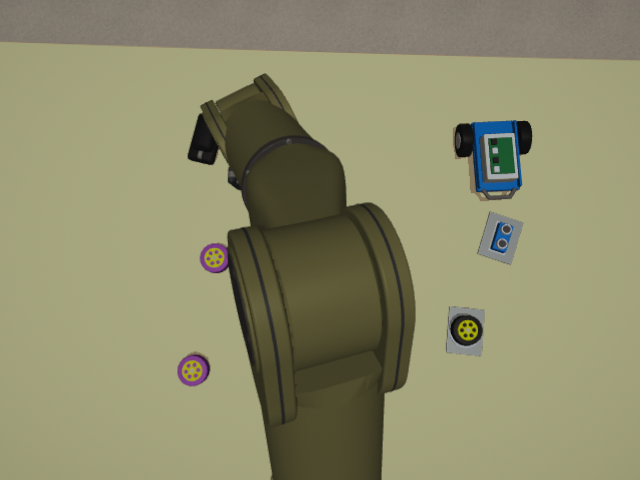

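Emit:
jog_arm(commands=[0, 0, 0, -10, 30, -30, -0.4, 0, 0, 0, -20, 35, -20, -0.4, 0, 0, 0, -20, 35, -10, -0.4, 0, 0, 0, -20, 35, -5, -0.4, 0, 0, 0, -20, 35, 0, -0.4])

```text
t: 35.93
tcp_pos: [0.5294, -0.0588, 0.1586]
ee_rot: [-0.007, 1.0, 0.011, -0.004]
contact_force: [0.7, -0.7, 0.4]
width: 0.699
```

Emit:
jog_arm(commands=[0, 0, 0, -20, 35, 0, -0.4, 0, 0, 0, -20, 35, 0, -0.4, 0, 0, 0, -10, 35, 0, -0.4, 0, 0, 0, -10, 35, 0, -0.4, 0, 0, 0, -5, 35, 0, -0.4])

```text
t: 36.35
tcp_pos: [0.4557, -0.2415, 0.1515]
ee_rot: [-0.009, 1.0, 0.012, -0.011]
contact_force: [-0.3, 0.1, 0.3]
width: 0.698
```

Emit:
jog_arm(commands=[0, 0, 0, 0, 35, 0, -0.4, 0, 0, 0, 0, 35, 0, -0.4, 0, 0, 0, 0, 35, 0, -0.4, 0, 0, 0, 0, 15, 0, -0.4, 0, 0, 0, 0, 0, 0, -0.4])

```text
t: 36.77
tcp_pos: [0.4472, -0.3764, 0.1414]
ee_rot: [-0.009, 1.0, 0.005, -0.018]
contact_force: [-0.3, -0.1, -0.4]
width: 0.701
```

```bash
python3 - <<'E'
from h import *
p=snapshot('top');save(p,'top2');m=masks(p);s,P,R=cur();print(P)
for n,c,k,r,z in [('wheel',(465,331),'yel',25,.03),('motor',(297,287),'yel',25,.03),('sensor',(501,238),'blue',28,.022),('battery',(283,203),'red',28,.028)]:
    try: print(n,rect_fit(p,win(m[k],c,r),z),'tile',rect_fit(p,win(~m['bg'],c,36),.004))
    except Exception as e: print(n,e)
o=np.hstack([p['image'][160:330,255:345],p['image'][200:370,440:530]]);cv2.imwrite('pics/fin.png',cv2.resize(o,(635,600),interpolation=cv2.INTER_CUBIC)[:,:,::-1])
E
```

```text
[ 0.44679904 -0.3748245   0.14112699]
wheel (array([ 0.3799, -0.2651]), np.float64(-0.004), array([36.3, 38. ])) tile (array([ 0.3786, -0.2667]), np.float64(-1.543), array([137.3, 143.7]))
motor (array([0.453, 0.067]), np.float64(0.959), array([20.3, 28.2])) tile (array([0.4553, 0.0653]), np.float64(-0.595), array([71.2, 90.8]))
sensor (array([ 0.5619, -0.336 ]), np.float64(-0.303), array([28.6, 57.3])) tile (array([ 0.553 , -0.3511]), np.float64(-0.022), array([117.6, 123.9]))
battery (array([0.6189, 0.101 ]), np.float64(0.03), array([39.5, 64.2])) tile (array([0.6218, 0.1019]), np.float64(0.0), array([71. , 90.8]))
```

View pics/fin.png

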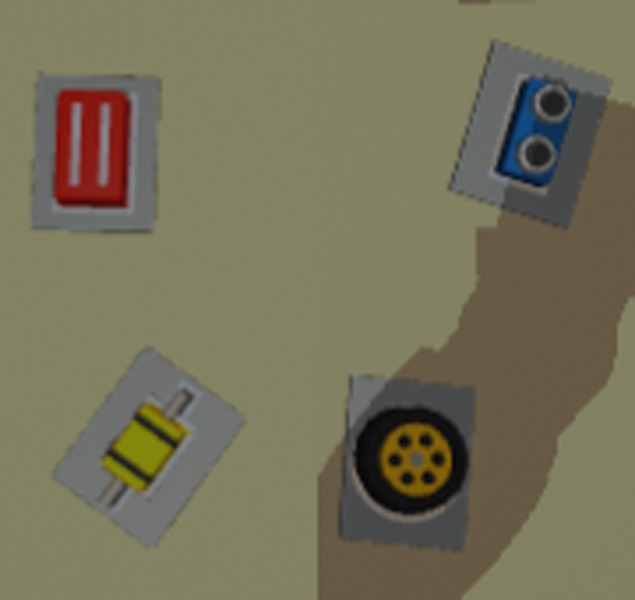

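```bash
python3 -c "
from h import *
print(order.hand_in())"
```

```text
the job is handed in; nothing more can be done
None
```

All four parts are lying flat, same side up, on the tiles with their pictures, and I handed the job in at about 37 s of the 112 s. The car, the mouse and the two purple wheels were left alone. The gripper was clear of everything at the end.

| Part | Distance from picture centre | Yaw error |
|---|---|---|
| Wheel | about 2.7 mm (both cameras agree) | does not matter |
| Motor | 2–3 mm along its shaft | about 0.01 rad |
| Sensor | under 1 mm (wrist camera), up to about 3.5 mm (top camera) | about 0.01 rad |
| Battery pack | about 3 mm, cameras disagree | 0.005 rad (wrist) to 0.04 rad (top) |

- **Disagreement:** for the battery pack the wrist camera reads 2.7 mm too far out and the top camera 3 mm too far in. Visible side faces may pull the two readings apart, so I take the true error as smaller.
- **Wheel grasp:** the first two tries to pick up the wheel failed because the fingers were too high. The second one tilted the wheel briefly, and its raised edge dropped a few millimetres back onto the table when I let go. The third try, lower down, held.
- **Set-down:** each part was lowered until the arm stopped sinking, then released slowly. I judged contact mainly by that stall, because the force readings at touchdown were close to noise.
- **Not refined:** I did not go back to tighten the remaining 2–3 mm offsets.

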